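Make a rivet station ready for the shift

ROBOT

A 6-joint arm with a two-finger parallel gripper is mounted at the origin on the work surface. World frame = base frame: x ahead of the robot, y to its left, z up, the work surface at z = 0. Lengths are in m, angles in rad, forces in N, time in s.
With the tool pointing down it reaches from about 0.35 to 0.975 m from the base axis. Payload 4.9 kg.
Tool frame: the origin (TCP) lies midway between the tips of the shut fingers; the grasp point (between the pads) lies 19 mm behind it (manip.pinch_z is the distance from the TCP to the grasp point, in m); z points along the fingers, y is the direction in which the jaws open and shut (so a half turn about z gives the same grasp; the last joint's range is limited). The gripper opens to 85 mm and grips with 20 to 120 N. Pads are 22 mm wide; open, the fingers measure 114 mm over their backs; the gripper's body (76 mm by 85 mm) begins 54 mm behind the grasp point. The pads swing forward as they close: fully open they stand 13 mm farther back than shut.
Start: joints at [1.025, 0.053, 1.613, -0, 1.476, -0.119], TCP at [0.259, 0.569, 0.208] pointing down, gripper open.
Joint ranges: [-3.01, 3.01], [-1.01, 2.22], [0.06, 2.58], [-1.02, 4.17], [0.09, 2.62], [-3.14, 3.14]. Speed limits (rad/s): [2.57, 2.57, 3.14, 3.14, 3.14, 3.14].

INTERFACE

Orientations are given as a unit quaternion [w, x, y, z].
In Python, from plant import manip gives the robot as it stands.
- The arm moves only by the tool drive_tool, never from a script. Its argument "commands" is text: rows parted by semicolons, each of 5 numbers parted by spaces: the finger opening in mm, from 0 to 85.4, then the shift along the tool's x, y, z in units of 30 mm (1.0 is 30 mm), then the turn about the tool's z in degrees. A call has exactly 8 rows; each row shifts and turns the commanded pose from where the row before left it, along the tool's axes as they then stand; what a row does not reach is not made up. A row lasts 1/8 s, in which the tool goes at most 62.5 mm and 10.7 degrees, less where a joint would pass 70% of its speed; a pose out of reach is approached as far as the arm can. A call is refused whole if a number of a shift passes 1 or a number of a turn 10.7, either way. A call with a gripper value outside its range is refused whole. The fingers move at their own pace and stop on an object; the grip force is fixed at half the most. Time passes only in rows, so rows that do not move let the fingers close, or fill a call up. It gives the time, the measured TCP pose, the force and the opening at its end, in the units of the state.
- manip.state(): the state, without advancing time (a new reading comes with each control period).
- manip.grab_frame(name): name is "scene" or "top"; returns the picture (420x560x3 uint8, red, green, blue); there is no depth.
- manip.camera_params(name): a dict with "fx", "fy", "cx", "cy" (pixels), "distortion" ([k1, k2, p1, p2, k3] as OpenCV has them; the pictures are not rectified), "xyz" and "orientation" of the camera in the world. Camera axes: x right, y down, z forward; pixel columns grow to the right and rows downward; lengths in m; the calibration is good to about 2 mm. A picture is of the moment at which its call begins. camera_params takes no time and is no camera call.
- manip.job_done(): hands the job in, once; it reports no verdict.
The state is a dict: "time": time; "joint_pos": joint angles; "joint_vel": joint speeds; "joint_efforts": joint torques, N m; "tool_pos": TCP position; "tool_rot": TCP orientation; "contact_force": force on the tool from outside, world axes, zero at the start; "ft_torque": the same for the moment, N m; "gripper_width": opening from 0.0 (shut) to 1.0 (fully open).
Only numpy, scipy, OpenCV 4.12 (cv2) and the standard library are available. Lean on these libraries where they do the work, as an engineer would, in place of code of your own. Each camera call takes 0.05 s, during which the arm holds its last target. There are 200 camera calls.

TASK

First lay every rivet set from the oak board on its side in the cradle rack, one to a cradle, resting in both V saddles. Then turn the air regulator's knob until its yellow pointer is at the red mark, slide the yellow lock cover fully home over the knob, and last of all press the rocker on the post to switch on the ready lamp. Do not tip over the rivet cup.

Things in the scene. Friction and masses are not known exactly. Their poses are not given: they have to be found in the camera images.
- set1_mid (a point): Rivet set (may be absent), 110 mm long, 0.3 to 0.55 kg: steel shank 26 mm in diameter, brass hexagonal collar (34 mm across flats, 12 mm thick) round its foot. Starts upright, collar down, on the oak board (12 mm thick). This point: half-way along its axis; its z axis runs from collar to plain end. Bare shank from 43 mm below to 55 mm above this point.
- set2_mid (a point): Rivet set (may be absent), 110 mm long, 0.3 to 0.55 kg: steel shank 26 mm in diameter, brass hexagonal collar (34 mm across flats, 12 mm thick) round its foot. Starts upright, collar down, on the oak board (12 mm thick). This point: half-way along its axis; its z axis runs from collar to plain end. Bare shank from 43 mm below to 55 mm above this point.
- set3_mid (a point): Rivet set (may be absent), 110 mm long, 0.3 to 0.55 kg: steel shank 26 mm in diameter, brass hexagonal collar (34 mm across flats, 12 mm thick) round its foot. Starts upright, collar down, on the oak board (12 mm thick). This point: half-way along its axis; its z axis runs from collar to plain end. Bare shank from 43 mm below to 55 mm above this point.
- set4_mid (a point): Rivet set (may be absent), 110 mm long, 0.3 to 0.55 kg: steel shank 26 mm in diameter, brass hexagonal collar (34 mm across flats, 12 mm thick) round its foot. Starts upright, collar down, on the oak board (12 mm thick). This point: half-way along its axis; its z axis runs from collar to plain end. Bare shank from 43 mm below to 55 mm above this point.
- rack: Fixed cradle rack, grey base 100 x 236 x 10 mm; origin at table height under its centre. Four cradles along x, at y = -96, -32, 32, 96 mm, each of two 45-degree V saddles 8 mm thick at x = -32 and 32 mm (56 mm free between them); V bottoms 29 mm up, tips 49 mm. A set lying right has its axis 47 mm up, its middle near x = 0, its collar outside the saddles, either way round.
- regulator: Air regulator, fixed: green box 230 (x) x 88 (y) x 44 mm high; origin under its centre, at table height. Knob on top at x = -75 mm, y = 0; the yellow lock cover stands at the +x side of the knob and slides to -x over it. The small gauge at the +x end is only for show.
- knob (a joint): Angle of the regulator's black knob in rad, 0 to 4.5, growing clockwise seen from above; at 0 its yellow pointer points along the regulator's +x. Stiff (0.05 N m): stays where it is left.
- knob_grip (a point): Where to grip the knob: on its vertical axis, 76 mm above the table. The grip is a bar 44 mm long (along the pointer), 12 mm wide, from 54 to 90 mm above the table; below it a disc 44 mm in diameter. The point's x axis points along the pointer.
- knob_pointer (a point): End of the knob's yellow pointer, 34 mm from the knob's axis.
- mark (a point): Inner end of the red mark on the white dial ring, 34 mm from the knob's axis; the mark's place on the dial differs from start to start and stays put during the job.
- bezel (a joint): Angle of the red mark in rad, counted just as the knob's: pointer and mark agree when the two joint values are equal. Not to be turned.
- lock (a joint): Travel of the yellow lock cover in m: 0 drawn back, 0.095 fully home over the knob. It slides along the regulator's -x; moves with about 2 N and stays where it is left.
- lock_handle (a point): In the steel fin on the lock cover's roof, on its middle line, 124 mm above the table. The fin is 30 mm long along the slide, 12 mm wide, from 102 mm (roof) to 140 mm above the table. The cover, 80 mm wide, reaches from 60 mm on the knob's side of the fin's middle to 16 mm beyond it.
- rocker (a joint): Angle of the black rocker of the lamp switch in rad: 0 off, 0.44 on (fully over). Stays where it is left; about 3 N at its end moves it.
- rocker_press (a point): On top of the raised end of the rocker, 23 mm from its pivot, about 122 mm above the table when off; pressing straight down 10 mm here switches it on. Rocker 60 mm long, 30 mm wide, on a fixed steel post 80 x 46 x 100 mm. The point's x axis points from the raised end to the pivot.
- rivet_cup_rim (a point): Centre of the mouth of the tin rivet cup, a loose bystander 72 mm wide, 55 mm high, at the back of the table; z axis up. Other bystanders (steel blocks 30 mm high, brass punch, wrench, hammer, red can) lie near the front and back edges.
Not all that is in view belongs to the job. Of the things that look like the part that bears rocker, the larger one is meant.

How it is judged:
By the outcome, as a careful person would: the job done as asked, in the order asked, and still so for the second after the job is handed in, with the robot touching nothing.
Of set1, set2, set3, set4 only 3 to 4 are there at a start; the rules pass over those that are not, and their reading is None.
At some moment in a run one of set1, set2, set3, set4 may be knocked a few centimetres aside while the robot is not near it.
Once in a run the grip may slacken for a moment while it holds something.
It also fails if it takes over 210 s, if anything falls off the work surface, if the arm or the gripper's body presses on something with over 40 N, if the wrist force passes 120 N, or if a joint passes its speed limit or range.

## Working session

There is one attempt and no reset: what is moved stays moved. The work goes in short steps, Python scripts to look and compute and a tool call to move; the robot and the scene stay as the last step left them, time stands still between calls to the robot, and variables do not carry over. Pictures are saved under pics/ and viewed, about 12 in all and at most 16, crops included, and the job is handed in when it is done.

Besides the shell and the picture viewer there is one more tool, called after "Emit:" as name(argument=value, ...) on one line, values as JSON. drive_tool: Moves the arm, as the interface text tells. Its arguments: {"type":"object","properties":{"commands":{"type":"string"}},"required":["commands"]}

```bash
mkdir -p pics; ls
cat > h.py <<'E'
import cv2,numpy as np
from plant import manip
from scipy.spatial.transform import Rotation as R
def snap(n,f,crop=None,s=1):
    im=manip.grab_frame(n)[:,:,::-1]; cv2.imwrite('pics/raw_'+f+'.png',im)
    if crop: im=im[crop[1]:crop[3],crop[0]:crop[2]]
    if s!=1: im=cv2.resize(im,None,fx=s,fy=s,interpolation=cv2.INTER_CUBIC)
    cv2.imwrite('pics/'+f+'.png',im)
def cam(n):
    p=manip.camera_params(n);K=np.array([[p['fx'],0,p['cx']],[0,p['fy'],p['cy']],[0,0,1.]])
    q=p['orientation'];Rm=R.from_quat([q[1],q[2],q[3],q[0]]).as_matrix()
    return K,np.array(p['distortion'],float),Rm,np.array(p['xyz'])
def w(n,u,v,z):
    K,d,Rm,t=cam(n);x=cv2.undistortPoints(np.array([[[u,v]]],float),K,d)[0,0]
    r=Rm@[x[0],x[1],1];return t+r*(z-t[2])/r[2]
def px(n,P):
    K,d,Rm,t=cam(n);P=np.atleast_2d(np.array(P,float));rv=cv2.Rodrigues(Rm.T)[0]
    return cv2.projectPoints(P,rv,-Rm.T@t,K,d)[0][:,0]
E
python3 - <<'E'
from h import *
for n in('scene','top'):
    snap(n,n+'0',s=1.4); print(n,manip.camera_params(n))
print(manip.state(),manip.pinch_z)
E
```

```text
pics
scene {'fx': 483.40756116334035, 'fy': 483.40756116334035, 'cx': 273.4434206428634, 'cy': 206.1496772931828, 'distortion': array([-0.06287408,  0.        ,  0.        ,  0.        ,  0.        ]), 'xyz': array([1.14798624, 0.29822845, 1.08378752]), 'orientation': array([-0.13995475,  0.45279872,  0.84012212, -0.26378174])}
top {'fx': 495.3212264172189, 'fy': 495.3212264172189, 'cx': 280.0860488624694, 'cy': 202.08183831620923, 'distortion': array([-0.12508259,  0.        ,  0.        ,  0.        ,  0.        ]), 'xyz': array([ 0.33470722, -0.09105895,  1.55353151]), 'orientation': array([-0.06383185,  0.70603225, -0.70265121,  0.06103462])}
{'time': 0.1, 'joint_pos': array([ 1.02501773e+00,  5.32914244e-02,  1.61415909e+00,  1.34473257e-05,
        1.47597868e+00, -1.19034281e-01]), 'joint_vel': array([ 6.77747313e-05, -5.29222050e-04, -4.56076448e-03, -1.20450233e-03,
        4.12531987e-04,  4.66415866e-04]), 'joint_efforts': array([ 4.60406427e-04, -3.94899201e+01, -3.71366107e+01, -1.65447309e-04,
        3.82262937e-03,  1.72535420e-05]), 'tool_pos': array([0.25839516, 0.5684255 , 0.20728419]), 'tool_rot': array([-3.05975852e-04,  2.11757324e-01,  9.77321847e-01, -8.65821720e-04]), 'contact_force': array([-0.00321686, -0.17339317, -0.76460252]), 'ft_torque': array([-0.00651005,  0.02730477,  0.0480091 ]), 'gripper_width': 0.9977803793980524} 0.0187
```

View pics/top0.png

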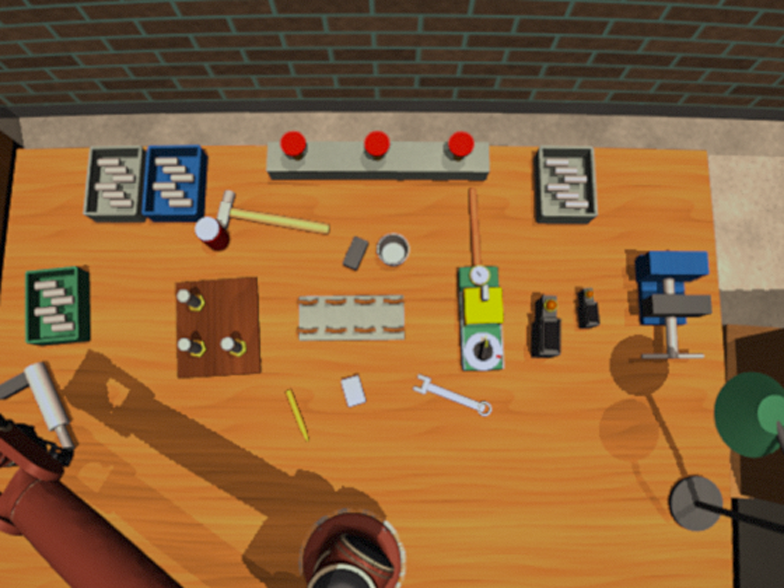

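View pics/scene0.png

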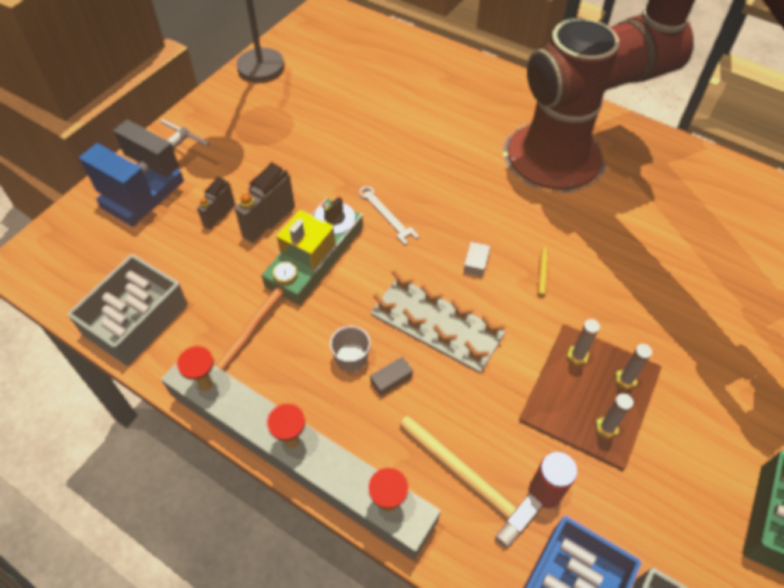

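Top view: three sets on the oak board (about (185,297), (185,345), (230,344)), rack at (352,318), regulator at (482,315) with the knob at the near end, large switch post at (547,325), cup at (393,249). Next I'll zoom into the pictures I already have.

Run:
```python
import cv2,numpy as np
t=cv2.imread('pics/raw_top0.png')
a=cv2.resize(t[190:275,115:195],None,fx=5,fy=5,interpolation=cv2.INTER_CUBIC)
b=cv2.resize(t[185:270,318:408],None,fx=4.4,fy=4.4,interpolation=cv2.INTER_CUBIC)
c=np.zeros((425,800,3),np.uint8);c[:a.shape[0],:a.shape[1]]=a;c[:b.shape[0],402:402+b.shape[1]]=b[:,:398]
cv2.imwrite('pics/z1.png',c)
```

```text
(no output)
```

View pics/z1.png

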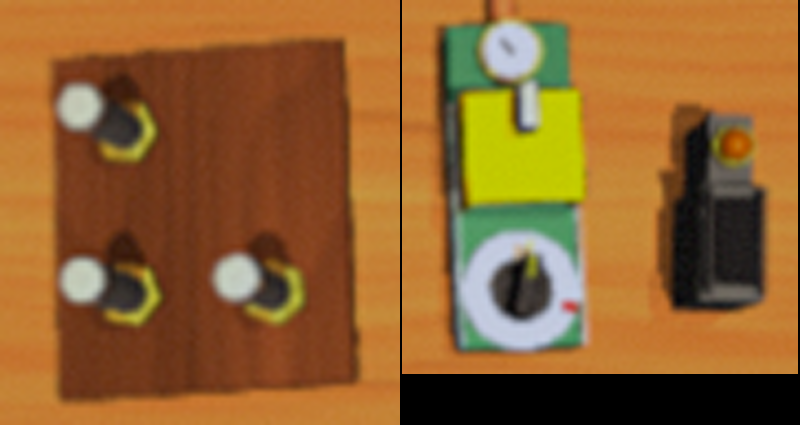

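Three sets: tops at crop (80,107), (82,280), (237,278). The dial is centred near (522,290), with the red mark at lower right (570,307), the yellow pointer up at (533,262), and the fin at (528,105).

Run:
```python
from h import *
r=lambda a:np.round(a,4)
for x,y in((80,107),(82,280),(237,278)):print('set top',r(w('top',115+x/5-.4,190+y/5-.4,.122)))
for x,y in((128,131),(130,294),(275,293)):print('collar',r(w('top',115+x/5-.4,190+y/5-.4,.024)))
g=lambda x,y,z:w('top',318+(x-402)/4.4-.4,185+y/4.4-.4,z)
print('board',[r(w('top',115+x/5-.4,190+y/5-.4,.012)[:2]) for x,y in((52,60),(345,40),(357,382),(62,400))])
print('dial',r(g(522,291,.048)),'mark',r(g(566,306,.048)),'ptr',r(g(533,265,.054)))
print('box',[r(g(*p,.044)[:2]) for p in((445,25),(567,22),(587,345),(462,350))])
print('fin',r(g(524,83,.14)),r(g(531,129,.14)),'cover',[r(g(*p,.102)[:2]) for p in((460,92),(578,90),(583,200),(467,205))])
print('post',[r(g(*p,.11)[:2]) for p in((708,190),(762,188),(762,298),(702,300))],'lamp',r(g(736,145,.11)))
print('rack',[r(w('top',x/1.4,y/1.4,.01)[:2]) for x,y in((298,297),(404,295),(405,340),(300,341))])
print('cup',r(w('top',393/1.4,248/1.4,.055)))
t=cv2.imread('pics/raw_top0.png')
h=cv2.cvtColor(t,cv2.COLOR_BGR2HSV)
s=cv2.imread('pics/raw_scene0.png')
a=cv2.resize(s[115:215,180:265],None,fx=4.6,fy=4.6,interpolation=cv2.INTER_CUBIC)
b=cv2.resize(s[185:270,260:365],None,fx=3.9,fy=3.9,interpolation=cv2.INTER_CUBIC)
c=np.zeros((460,800,3),np.uint8);c[:a.shape[0],:a.shape[1]]=a;c[:b.shape[0],391:391+b.shape[1]]=b[:,:409]
cv2.imwrite('pics/z2.png',c)
```

```text
set top [0.5616 0.3583 0.122 ]
set top [0.459  0.3514 0.122 ]
set top [0.4612 0.2591 0.122 ]
collar [0.562  0.3571 0.024 ]
collar [0.4591 0.3506 0.024 ]
collar [0.4607 0.2587 0.024 ]
board [array([0.6095, 0.413 ]), array([0.6233, 0.2231]), array([0.4067, 0.2076]), array([0.393 , 0.3945])]
dial [ 0.4542 -0.2823  0.048 ] mark [ 0.4439 -0.3127  0.048 ] ptr [ 0.4717 -0.2894  0.054 ]
box [array([ 0.6424, -0.2313]), array([ 0.645, -0.318]), array([ 0.4172, -0.3274]), array([ 0.4137, -0.2407])]
fin [ 0.584  -0.2742  0.14  ] [ 0.5534 -0.2783  0.14  ] cover [array([ 0.5844, -0.2356]), array([ 0.5861, -0.3158]), array([ 0.5111, -0.3175]), array([ 0.5075, -0.2393])]
post [array([ 0.517 , -0.4008]), array([ 0.5185, -0.4375]), array([ 0.4446, -0.4351]), array([ 0.4433, -0.3947])] lamp [ 0.5476 -0.4208  0.11  ]
rack [array([0.5772, 0.1283]), array([ 0.5829, -0.1111]), array([ 0.4813, -0.1136]), array([0.4777, 0.1211])]
cup [ 0.6811 -0.086   0.055 ]
```

View pics/z2.png

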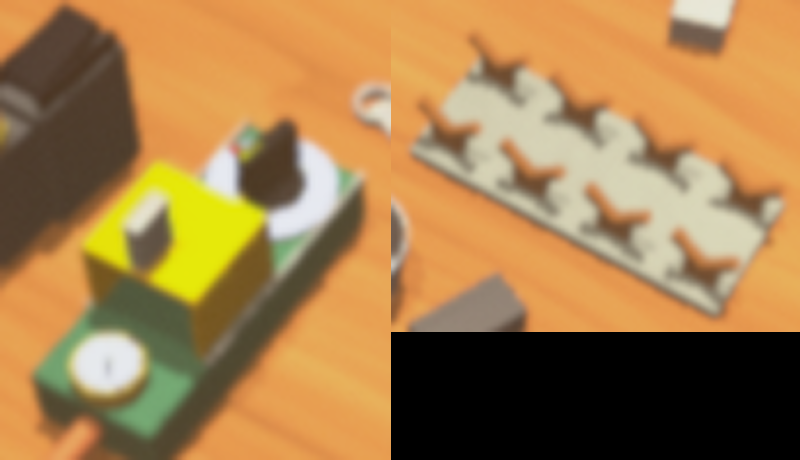

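```bash
cat >> h.py <<'E'
def go(x,y,z,yaw=None):
    """tool-unit shifts to reach TCP (x,y,z) after turning so tool x is at world angle yaw (deg)"""
    s=manip.state();q=s['tool_rot'];Rm=R.from_quat([q[1],q[2],q[3],q[0]]).as_matrix()
    th=np.degrees(np.arctan2(Rm[1,0],Rm[0,0]));yw=th if yaw is None else yaw
    turn=-((yw-th+180)%360-180);d=np.array([x,y,z])-s['tool_pos'];c=np.radians(yw)
    dx=d[0]*np.cos(c)+d[1]*np.sin(c);dy=d[0]*np.sin(c)-d[1]*np.cos(c)
    print('t',round(s['time'],2),'pos',np.round(s['tool_pos'],4),'th',round(th,2),'j6',round(s['joint_pos'][5],2),'TURN',round(turn,1),'UNITS',np.round([dx/.03,dy/.03,-d[2]/.03],2))
E
python3 -c "
from h import *
go(.41,.259,.2,180)"
```

```text
t 0.1 pos [0.2584 0.5684 0.2073] th 155.55 j6 -0.12 TURN -24.5 UNITS [ -5.05 -10.31   0.24]
```

Emit:
drive_tool(commands="14 0 0 0 -8.1; 14 0 0 0 -8.1; 14 0 0 0 -8.1; 14 -1 -1 0 0; 14 -1 -1 0 0; 14 -1 -1 0 0; 14 -1 -1 0 0; 14 -1 -1 0 0")

```text
time: 1.1
tool_pos: [0.4089, 0.4172, 0.2078]
tool_rot: [-0.0, 0.001, 1.0, -0.0]
contact_force: [-0.0, 0.4, -0.6]
gripper_width: 0.162
```

Emit:
drive_tool(commands="14 0 -1 0 0; 14 0 -1 0 0; 14 0 -1 0 0; 14 0 -1 0 0; 14 0 -1 0 0; 14 0 -0.3 0 0; 14 0 0 0 0; 14 0 0 0 0")

```text
time: 2.1
tool_pos: [0.4078, 0.2602, 0.2083]
tool_rot: [-0.0, 0.001, 1.0, 0.0]
contact_force: [0.3, -0.0, -0.6]
gripper_width: 0.162
```

```bash
python3 -c "
from h import *
go(.41,.259,.1,180)"
```

```text
t 2.1 pos [0.4078 0.2602 0.2083] th 179.89 j6 -1.16 TURN -0.1 UNITS [-0.07 -0.04  3.61]
```

Emit:
drive_tool(commands="14 0 0 0.9 0; 14 0 0 0.9 0; 14 0 0 0.9 0; 14 0 0 0.9 0; 14 -0.7 0 0 0; 14 -0.3 0 0 0; 14 -0.3 0 0 0; 14 -0.3 0 0 0")

```text
time: 3.1
tool_pos: [0.4565, 0.2597, 0.1009]
tool_rot: [0.0, 0.001, 1.0, 0.0]
contact_force: [-0.1, 0.9, -0.4]
gripper_width: 0.163
```

Emit:
drive_tool(commands="14 -0.25 0 0 0; 14 -0.25 0 0 0; 14 -0.2 0 0 0; 14 -0.2 0 0 0; 14 0 0 0 0; 14 0 0 0 0; 14 1 0 -1 0; 14 0 0 -1 0")

```text
time: 4.1
tool_pos: [0.4508, 0.2593, 0.16]
tool_rot: [-0.001, 0.001, 1.0, -0.0]
contact_force: [1.6, 0.7, 0.3]
gripper_width: 0.168
```

Run:
```python
from h import *
go(.41,.259,.1,180)
snap('top','a'); snap('scene','b')
t=cv2.imread('pics/raw_a.png');s=cv2.imread('pics/raw_b.png')
a=cv2.resize(t[190:275,115:195],None,fx=5,fy=5,interpolation=cv2.INTER_CUBIC)
b=cv2.resize(s[215:345,365:495],None,fx=3,fy=3,interpolation=cv2.INTER_CUBIC)
c=np.zeros((425,800,3),np.uint8);c[:a.shape[0],:a.shape[1]]=a;c[:b.shape[0],402:402+b.shape[1]]=b
cv2.imwrite('pics/z3.png',c)
```

```text
t 4.1 pos [0.4508 0.2593 0.16  ] th 179.9 j6 -1.19 TURN -0.1 UNITS [ 1.36 -0.01  2.  ]
```

View pics/z3.png

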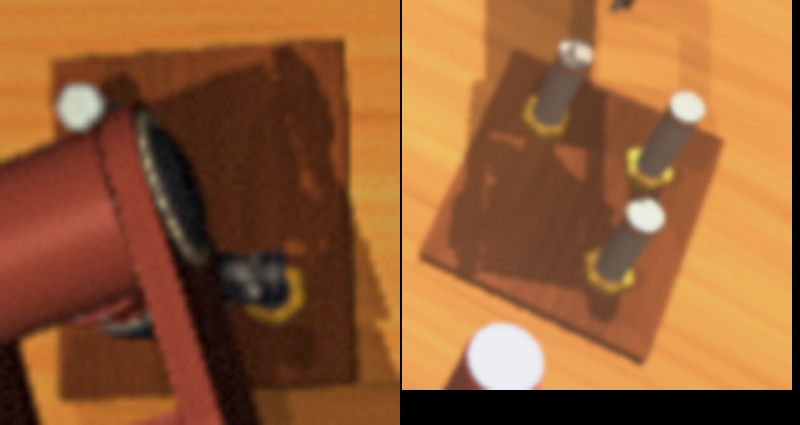

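Run:
```python
from h import *
print(px('scene',[[.45,.2593,.16],[.461,.259,.122],[.461,.259,.012]]),px('top',[[.45,.2593,.16]]))
s=cv2.imread('pics/raw_b.png');cv2.imwrite('pics/z4.png',cv2.resize(s[100:350,300:560],None,fx=2.2,fy=2.2))
```

```text
[[428.27601108 218.99066743]
 [422.12733301 231.07995163]
 [411.31678118 253.96440401]] [[158.58641104 247.91512284]]
```

View pics/z4.png

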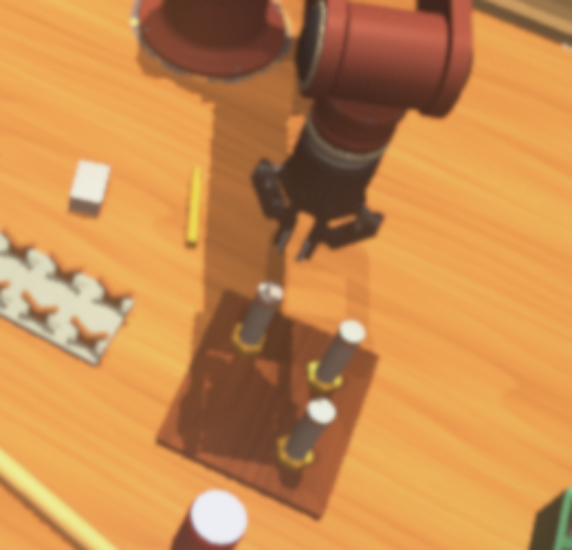

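The gripper is at (290,245), behind and above set C, which is still upright: it rocked back because the push was too short. I'll push again, further.

Emit:
drive_tool(commands="14 0.9 0 0 0; 14 0 0 0.7 0; 14 0 0 0.7 0; 14 0 0 0.6 0; 14 -0.6 0 0 0; 14 -0.4 0 0 0; 14 -0.4 0 0 0; 14 -0.4 0 0 0")

```text
time: 5.2
tool_pos: [0.4809, 0.2594, 0.1007]
tool_rot: [0.0, 0.001, 1.0, 0.0]
contact_force: [-0.7, -0.3, 0.3]
gripper_width: 0.165
```

Emit:
drive_tool(commands="14 -0.3 0 0 0; 14 -0.3 0 0 0; 14 -0.3 0 0 0; 14 -0.3 0 0 0; 14 -0.3 0 0 0; 14 0 0 0 0; 14 0 0 0 0; 14 0 0 0 0")

```text
time: 6.2
tool_pos: [0.5246, 0.2593, 0.1004]
tool_rot: [-0.0, 0.001, 1.0, -0.0]
contact_force: [-0.2, 0.2, -0.1]
gripper_width: 0.166
```

Run:
```python
from h import *
go(.41,.259,.1,180)
snap('scene','b2',(300,100,560,350),2.2)
```

```text
t 6.2 pos [0.5246 0.2593 0.1004] th 179.86 j6 -1.24 TURN -0.1 UNITS [ 3.82 -0.01  0.01]
```

View pics/b2.png

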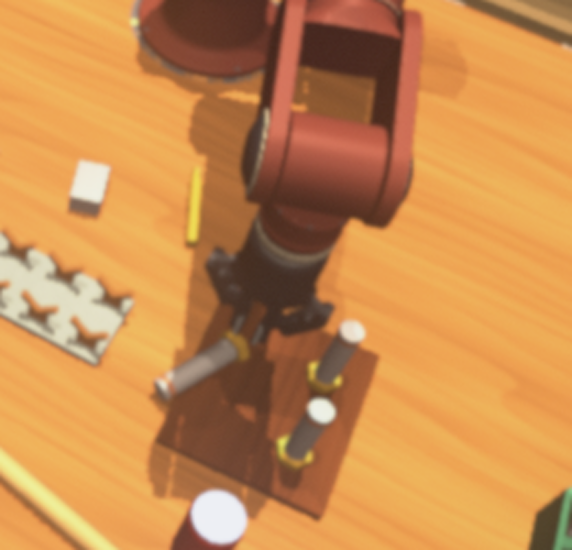

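Set C now lies with its collar at (237,347) and its plain end at (163,388), just over the board's edge. I'll compute its pose.

Run:
```python
from h import *
c=w('scene',300+237/2.2-.3,100+347/2.2-.3,.028);e=w('scene',300+164/2.2-.3,100+387/2.2-.3,.026)
print(c,e,np.hypot(*(e-c)[:2]),np.degrees(np.arctan2(*(e-c)[1::-1])))
```

```text
[0.4856293  0.25550646 0.028     ] [0.57476996 0.20856534 0.026     ] 0.10074484728065623 -27.771113437810282
```

Emit:
drive_tool(commands="60 0 0 -1 0; 60 0 0 -1 0; 60 1 0 -1 0; 60 1 0 0 0; 60 1 0 0 0; 60 1 0 0 0; 60 1 0 0 0; 60 0.3 0 0 0")

```text
time: 7.25
tool_pos: [0.3647, 0.2597, 0.1904]
tool_rot: [0.0, 0.001, 1.0, 0.0]
contact_force: [0.1, 0.3, -0.6]
gripper_width: 0.701
```

Run:
```python
from h import *
snap('top','d',(115,190,195,275),5)
go(.5,.22,.15)
```

```text
t 7.3 pos [0.3647 0.2598 0.1905] th 179.91 j6 -1.12 TURN -0.0 UNITS [-4.51 -1.32  1.35]
```

View pics/d.png

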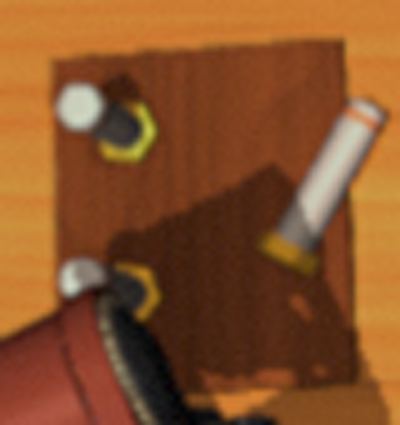

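Top view of set C: collar end at (287,259), plain end at (371,105). I'll work out the grasp.

Run:
```python
from h import *
f=lambda x,y,z:w('top',115+x/5-.4,190+y/5-.4,z)
c=f(286,262,.029);e=f(371,106,.026);m=(c+e)/2
print(c,e,m,np.hypot(*(e-c)[:2]),np.degrees(np.arctan2(*(e-c)[1::-1])))
c=w('scene',300+237/2.2-.3,100+347/2.2-.3,.028);e=w('scene',300+164/2.2-.3,100+387/2.2-.3,.026)
d=(e-c)/np.linalg.norm(e-c);print('scene mid',e-.055*d,'via collar',c+.049*d)
```

```text
[0.47965837 0.25135869 0.029     ] [0.57855901 0.2020742  0.026     ] [0.52910869 0.22671645 0.0275    ] 0.11050021254436543 -26.488141151811554
scene mid [0.52611466 0.23418703 0.02709165] via collar [0.52897675 0.23267987 0.02702744]
```

```bash
python3 -c "
from h import *
go(.528,.229,.1,153)"
```

```text
t 7.3 pos [0.3647 0.2598 0.1905] th 179.91 j6 -1.12 TURN 26.9 UNITS [-5.32  1.56  3.02]
```

Emit:
drive_tool(commands="55 0 0 0 9; 55 0 0 0 9; 55 0 0 0 9; 55 -1 0.3 0 0; 55 -1 0.3 0 0; 55 -1 0.3 0.5 0; 55 -1 0.3 0.5 0; 55 -1 0.3 1 0")

```text
time: 8.3
tool_pos: [0.5231, 0.2311, 0.1312]
tool_rot: [0.002, 0.235, 0.972, 0.001]
contact_force: [0.2, 1.6, 0.1]
gripper_width: 0.644
```

Emit:
drive_tool(commands="55 -0.3 0.05 1 0; 55 0 0 0 0; 55 0 0 0 0; 55 0 0 0.8 0; 55 0 0 0.8 0; 55 0 0 0.6 0; 55 0 0 0.5 0; 55 0 0 0 0")

```text
time: 9.3
tool_pos: [0.5278, 0.2283, 0.0185]
tool_rot: [-0.001, 0.235, 0.972, -0.0]
contact_force: [-0.2, 0.1, 0.4]
gripper_width: 0.642
```

```bash
python3 -c "
from h import *
go(.528,.229,.015,153)"
```

```text
t 9.3 pos [0.5278 0.2283 0.0185] th 152.86 j6 -0.82 TURN -0.1 UNITS [0.   0.02 0.12]
```

Emit:
drive_tool(commands="55 0 0 0.08 0; 22 0 0 0 0; 22 0 0 0 0; 22 0 0 0 0; 22 0 0 0 0; 22 0 0 -0.4 0; 22 0 0 -0.8 0; 22 0 0 -1 0")

```text
time: 10.3
tool_pos: [0.5282, 0.2283, 0.0839]
tool_rot: [-0.0, 0.235, 0.972, -0.0]
contact_force: [1.0, 0.1, 0.1]
gripper_width: 0.257
```

Run:
```python
from h import *
from scipy.optimize import least_squares
go(.5275,.102,.1,181.5)
# rack saddle check: draw predicted saddle V bottoms/tips onto stored crops
def pts(x,y,a):
    c,s=np.cos(a),np.sin(a);o=[]
    for sx in(-.032,.032):
        for yy in(-.096,-.032,.032,.096):
            for dy,z in((-.02,.049),(0,.029),(.02,.049)):
                o.append([x+c*sx-s*(yy+dy),y+s*sx+c*(yy+dy),z])
    return np.array(o)
P=pts(.5298,.0062,np.radians(1.7))
s=cv2.imread('pics/raw_scene0.png');t=cv2.imread('pics/raw_top0.png')
def ov(n,im,x0,y0,x1,y1,k):
    a=cv2.resize(im[y0:y1,x0:x1],None,fx=k,fy=k,interpolation=cv2.INTER_CUBIC)
    for u,v in px(n,P):cv2.circle(a,(int((u-x0+.5)*k),int((v-y0+.5)*k)),2,(255,0,0),-1)
    return a
a=ov('scene',s,260,185,365,270,5);b=ov('top',t,205,200,300,250,5)
c=np.zeros((680,530,3),np.uint8);c[:425,:525]=a;c[428:678,:475]=b
cv2.imwrite('pics/r.png',cv2.resize(c[:, :],None,fx=.88,fy=.88))
```

```text
t 10.3 pos [0.5282 0.2283 0.0839] th 152.84 j6 -0.82 TURN -28.7 UNITS [ 0.14 -4.21 -0.54]
```

View pics/r.png

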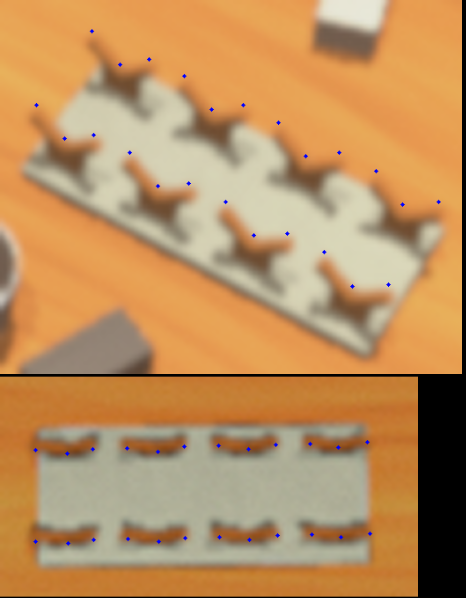

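The predicted dots match the saddles to a few mm, with yaw nearer 0.5°. The grip width of 22 mm means the set was missed, so I'll look.

Run:
```python
from h import *
snap('scene','e',(330,180,500,320),4)
print(px('scene',[[.528,.229,.0839]]))
```

```text
[[395.03281267 253.85816084]]
```

View pics/e.png

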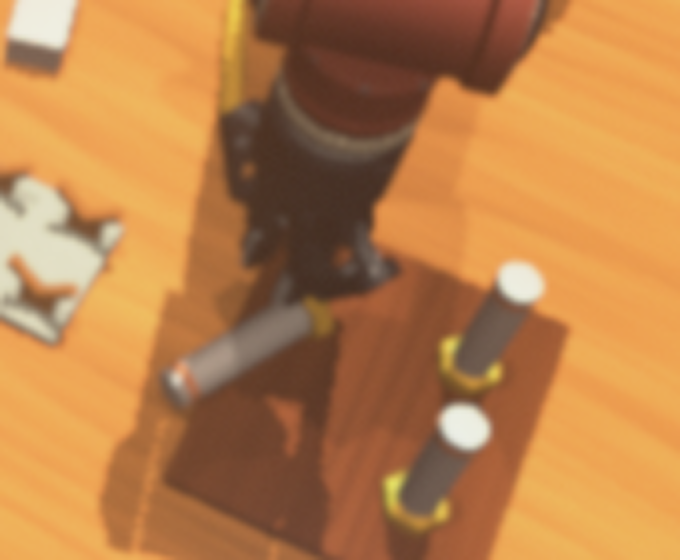

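Set C lies unmoved on the board and the gripper is empty above it. I'll regrasp lower, with a full close command.

Emit:
drive_tool(commands="55 0 0 0 0; 55 0 0 0 0; 55 0 0 0.8 0; 55 0 0 0.8 0; 55 0 0 0.5 0; 55 0 0 0.2 0; 55 0 0 0.06 0; 55 0 0 0 0")

```text
time: 11.35
tool_pos: [0.5292, 0.2286, 0.0129]
tool_rot: [0.001, 0.235, 0.972, 0.0]
contact_force: [-0.2, -0.4, 0.7]
gripper_width: 0.647
```

Emit:
drive_tool(commands="0 0 0 0 0; 0 0 0 0 0; 0 0 0 0 0; 0 0 0 0 0; 0 0 0 0 0; 0 0 0 0 0; 0 0 0 0 0; 0 0 0 0 0")

```text
time: 12.35
tool_pos: [0.5316, 0.229, 0.0162]
tool_rot: [0.003, 0.235, 0.972, 0.001]
contact_force: [-1.8, -1.0, 13.0]
gripper_width: -0.002
```

Run:
```python
from h import *
snap('scene','f0');snap('top','f1')
s=cv2.imread('pics/raw_f0.png');t=cv2.imread('pics/raw_f1.png')
p=manip.state()['tool_pos']
def ov(n,im,x0,y0,x1,y1,k):
    a=cv2.resize(im[y0:y1,x0:x1],None,fx=k,fy=k,interpolation=cv2.INTER_CUBIC)
    for u,v in px(n,[p,p+[0,0,.02]]):cv2.circle(a,(int((u-x0+.5)*k),int((v-y0+.5)*k)),2,(255,0,0),-1)
    return a
a=ov('scene',s,340,215,420,315,5);b=ov('top',t,135,190,210,290,5)
cv2.imwrite('pics/f.png',np.hstack([a,b]))
```

```text
(no output)
```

View pics/f.png

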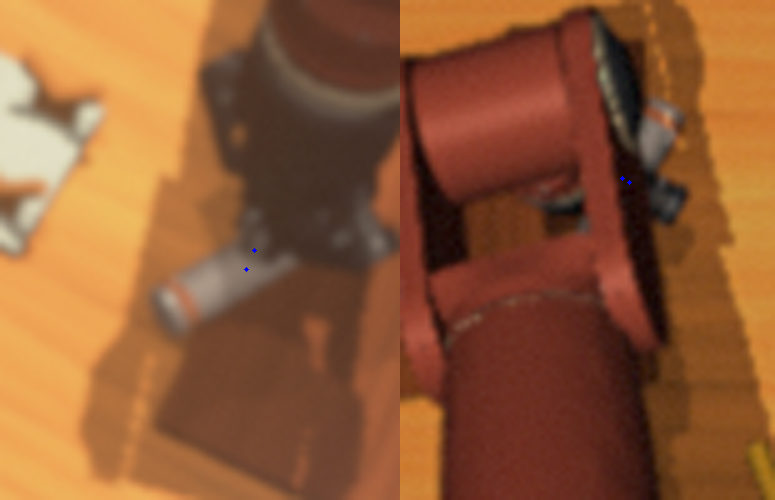

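Emit:
drive_tool(commands="60 0 0 -1 0; 60 0 0 -1 0; 60 0 0 -1 0; 60 0 0 -1 0; 60 0 0 -1 0; 60 0 0 0 0; 60 0 0 0 0; 60 0 0 0 0")

```text
time: 13.45
tool_pos: [0.5275, 0.2281, 0.1602]
tool_rot: [-0.001, 0.235, 0.972, -0.001]
contact_force: [0.2, -0.0, 0.8]
gripper_width: 0.704
```

Run:
```python
from h import *
snap('scene','g0')
s=cv2.imread('pics/raw_g0.png')
st=manip.state();p=st['tool_pos'];print(p,st['joint_pos'])
# simple check of tool pose: fingertips predicted, each 30mm+ along tool y
c=np.radians(153);ty=np.array([np.sin(c),-np.cos(c),0])
x0,y0,x1,y1,k=300,130,460,300,4.5
a=cv2.resize(s[y0:y1,x0:x1],None,fx=k,fy=k,interpolation=cv2.INTER_CUBIC)
for P,col in((p,(255,0,0)),(p+.03*ty+[0,0,.01],(0,255,0)),(p-.03*ty+[0,0,.01],(0,255,0)),(p+[0,0,.073],(255,255,0))):
    u,v=px('scene',P)[0];cv2.circle(a,(int((u-x0+.5)*k),int((v-y0+.5)*k)),3,col,-1)
cv2.imwrite('pics/g.png',a)
```

```text
[0.52759997 0.22813642 0.16030498] [ 2.78683249e-01 -2.95896823e-02  1.77724116e+00 -9.64999639e-06
  1.39702364e+00 -8.18160980e-01]
```

View pics/g.png

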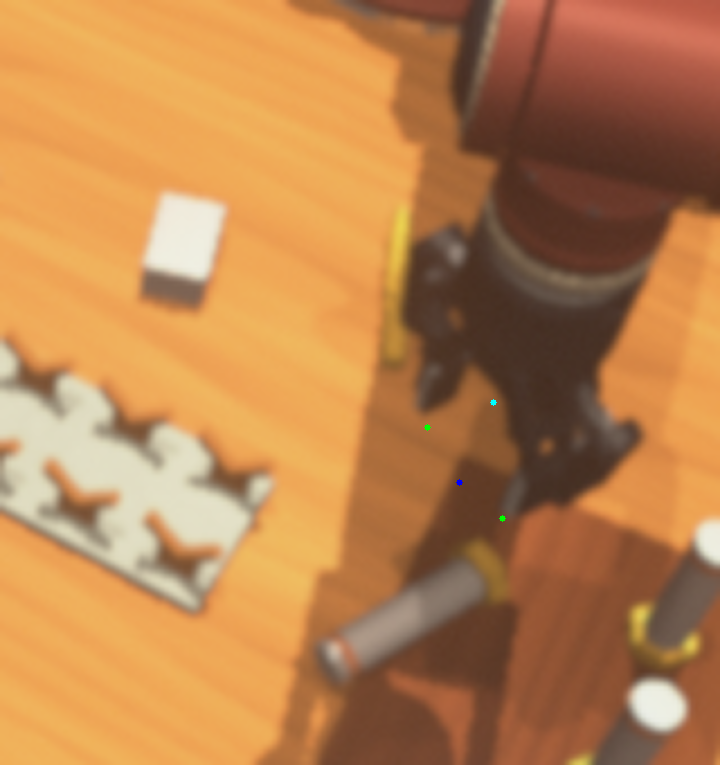

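The fingertips (mid ≈ (470,456)) sit up along the tool's axis from the predicted TCP (459,482). So the reported z seems about 2 cm too low. I'll check by touching bare table between board and rack.

```bash
python3 -c "
from h import *
go(.48,.168,.04,180)"
```

```text
t 13.5 pos [0.5276 0.2281 0.1603] th 152.84 j6 -0.82 TURN -27.2 UNITS [ 1.59 -2.    4.01]
```

Emit:
drive_tool(commands="0 0 0 0 -9.1; 0 0 0 0 -9.1; 0 0 0 0 -9; 0 0.8 -1 0 0; 0 0.8 -1 0 0; 0 0 0 1 0; 0 0 0 1 0; 0 0 0 1 0")

```text
time: 14.5
tool_pos: [0.48, 0.1682, 0.0705]
tool_rot: [-0.001, -0.0, 1.0, -0.0]
contact_force: [0.2, 0.7, 0.2]
gripper_width: 0.003
```

Emit:
drive_tool(commands="0 0 0 0.5 0; 0 0 0 0.2 0; 0 0 0 0.1 0; 0 0 0 0.1 0; 0 0 0 0.1 0; 0 0 0 0.1 0; 0 0 0 0 0; 0 0 0 0 0")

```text
time: 15.5
tool_pos: [0.4807, 0.1684, 0.0393]
tool_rot: [0.0, -0.0, 1.0, 0.0]
contact_force: [0.1, 0.0, -0.4]
gripper_width: 0.002
```

Emit:
drive_tool(commands="0 0 0 0.1 0; 0 0 0 0 0; 0 0 0 0.1 0; 0 0 0 0 0; 0 0 0 0.1 0; 0 0 0 0 0; 0 0 0 0.1 0; 0 0 0 0 0")

```text
time: 16.5
tool_pos: [0.4804, 0.1684, 0.0269]
tool_rot: [-0.0, -0.0, 1.0, -0.0]
contact_force: [0.2, 0.0, 1.5]
gripper_width: 0.006
```

Emit:
drive_tool(commands="0 0 0 0.1 0; 0 0 0 0.1 0; 0 0 0 0.1 0; 0 0 0 0.1 0; 0 0 0 0.1 0; 0 0 0 0 0; 0 0 0 0 0; 0 0 0 0 0")

```text
time: 17.5
tool_pos: [0.4808, 0.1684, 0.0124]
tool_rot: [0.0, -0.0, 1.0, 0.0]
contact_force: [0.2, 0.1, 0.3]
gripper_width: 0.003
```

Emit:
drive_tool(commands="0 0 0 0.1 0; 0 0 0 0 0; 0 0 0 0.1 0; 0 0 0 0 0; 0 0 0 0.1 0; 0 0 0 0 0; 0 0 0 0 0; 0 0 0 0 0")

```text
time: 18.5
tool_pos: [0.4807, 0.1684, 0.0033]
tool_rot: [0.0, -0.0, 1.0, -0.0]
contact_force: [-0.1, 0.5, -0.8]
gripper_width: 0.002
```

Emit:
drive_tool(commands="0 0 0 0.1 0; 0 0 0 0 0; 0 0 0 0.1 0; 0 0 0 0 0; 0 0 0 0 0; 0 0 0 0 0; 0 0 0 0 0; 0 0 0 0 0")

```text
time: 19.5
tool_pos: [0.4807, 0.1684, -0.0028]
tool_rot: [0.0, -0.0, 1.0, -0.0]
contact_force: [-0.8, -0.3, 0.6]
gripper_width: 0.002
```

Emit:
drive_tool(commands="0 0 0 0.1 0; 0 0 0 0 0; 0 0 0 0.1 0; 0 0 0 0 0; 0 0 0 0 0; 0 0 0 0 0; 0 0 0 0 0; 0 0 0 0 0")

```text
time: 20.5
tool_pos: [0.4807, 0.1684, -0.0087]
tool_rot: [0.0, -0.0, 1.0, -0.0]
contact_force: [0.2, 0.2, 1.5]
gripper_width: 0.003
```

Emit:
drive_tool(commands="0 0 0 0.1 0; 0 0 0 0 0; 0 0 0 0.1 0; 0 0 0 0 0; 0 0 0 0 0; 0 0 0 0 0; 0 0 0 0 0; 0 0 0 0 0")

```text
time: 21.5
tool_pos: [0.4807, 0.1684, -0.0147]
tool_rot: [0.0, -0.0, 1.0, 0.0]
contact_force: [0.4, -0.0, -0.0]
gripper_width: -0.001
```

Emit:
drive_tool(commands="0 0 0 0.1 0; 0 0 0 0 0; 0 0 0 0 0; 0 0 0 0 0; 0 0 0 0 0; 0 0 0 0 0; 0 0 0 0 0; 0 0 0 0 0")

```text
time: 22.5
tool_pos: [0.4806, 0.1684, -0.0178]
tool_rot: [-0.0, -0.0, 1.0, -0.0]
contact_force: [0.0, -0.7, -0.7]
gripper_width: 0.006
```

Emit:
drive_tool(commands="0 0 0 0.1 0; 0 0 0 0 0; 0 0 0 0 0; 0 0 0 0 0; 0 0 0 0 0; 0 0 0 0 0; 0 0 0 0 0; 0 0 0 0 0")

```text
time: 23.5
tool_pos: [0.4807, 0.1684, -0.0208]
tool_rot: [0.0, -0.0, 1.0, -0.0]
contact_force: [-0.4, 0.7, 0.6]
gripper_width: 0.001
```

Emit:
drive_tool(commands="0 0 0 0.1 0; 0 0 0 0 0; 0 0 0 0 0; 0 0 0 0 0; 0 0 0 0 0; 0 0 0 0 0; 0 0 0 0 0; 0 0 0 0 0")

```text
time: 24.5
tool_pos: [0.4811, 0.1685, -0.0228]
tool_rot: [0.0, -0.0, 1.0, -0.0]
contact_force: [-1.6, -0.6, 5.9]
gripper_width: 0.0
```

Emit:
drive_tool(commands="0 0 0 0.1 0; 0 0 0 0 0; 0 0 0 0 0; 0 0 0 0 0; 0 0 0 0 0; 0 0 0 0 0; 0 0 0 0 0; 0 0 0 0 0")

```text
time: 25.5
tool_pos: [0.4811, 0.1685, -0.023]
tool_rot: [-0.001, -0.001, 1.0, -0.0]
contact_force: [-12.6, -3.0, 29.0]
gripper_width: 0.001
```

The table was touched at reading −0.0225, so real z = reading + 0.0225 (horizontal agrees with the image). I'll put this in the helper and regrasp.

```bash
sed -i "s/d=np.array(\[x,y,z\])-s\['tool_pos'\]/d=np.array([x,y,z-.0225])-s['tool_pos']/" h.py; python3 -c "
from h import *
go(.528,.229,.08,153)"
```

```text
t 25.5 pos [ 0.4811  0.1685 -0.023 ] th -179.93 j6 -1.38 TURN 27.1 UNITS [-0.48  2.51 -2.68]
```

Emit:
drive_tool(commands="55 0 0 -0.9 0; 55 0 0 -1 0; 55 0 0 -0.8 0; 55 0 0 0 9; 55 0 0 0 9; 55 0 0 0 9; 55 0 0 0 0; 55 0 0 0 0")

```text
time: 26.5
tool_pos: [0.4805, 0.1684, 0.054]
tool_rot: [-0.0, 0.232, 0.973, -0.0]
contact_force: [0.1, -0.1, 0.5]
gripper_width: 0.644
```

```bash
python3 -c "
from h import *
go(.528,.229,.017,153)"
```

```text
t 26.5 pos [0.4805 0.1684 0.054 ] th 153.17 j6 -0.91 TURN 0.2 UNITS [-0.49  2.52  1.98]
```

Emit:
drive_tool(commands="55 -0.16 0.84 0 0; 55 -0.16 0.84 0 0; 55 -0.16 0.84 0 0; 55 0 0 0 0; 55 0 0 0.8 0; 55 0 0 0.8 0; 55 0 0 0.35 0; 55 0 0 0 0")

```text
time: 27.5
tool_pos: [0.5268, 0.2287, -0.0051]
tool_rot: [-0.001, 0.233, 0.972, -0.001]
contact_force: [0.0, 0.0, 0.1]
gripper_width: 0.639
```

Emit:
drive_tool(commands="0 0 0 0 0; 0 0 0 0 0; 0 0 0 0 0; 0 0 0 0 0; 0 0 0 0 0; 0 0 0 0 0; 0 0 0 -0.5 0; 0 0 0 -1 0")

```text
time: 28.5
tool_pos: [0.525, 0.2285, 0.0387]
tool_rot: [-0.003, 0.233, 0.972, -0.001]
contact_force: [0.0, 0.9, -4.6]
gripper_width: 0.282
```

```bash
python3 -c "
from h import *
go(.5302,.102,.085,180.5)"
```

```text
t 28.5 pos [0.525  0.2285 0.0387] th 153.05 j6 -0.82 TURN -27.5 UNITS [-0.14 -4.22 -0.79]
```

Emit:
drive_tool(commands="0 0 0 -0.7 0; 0 0 0 -0.4 0; 0 0 0 0 -9.2; 0 0 0 0 -9.2; 0 0 0 0 -9.1; 0 0 -0.8 0 0; 0 0 -0.8 0 0; 0 0 -0.8 0 0")

```text
time: 29.5
tool_pos: [0.5277, 0.1565, 0.073]
tool_rot: [-0.001, -0.005, 1.0, -0.0]
contact_force: [0.3, -0.2, -5.0]
gripper_width: 0.279
```

Emit:
drive_tool(commands="0 0 -0.8 0 0; 0 0 -0.6 0 0; 0 -0.14 -0.4 0 0; 0 0 0 0 0; 0 0 0 0 0; 0 0 0 0 0; 0 0 0 0 0; 0 0 0 0 0")

```text
time: 30.5
tool_pos: [0.5331, 0.1036, 0.0737]
tool_rot: [0.0, -0.005, 1.0, 0.0]
contact_force: [-0.2, -0.1, -4.6]
gripper_width: 0.279
```

Run:
```python
from h import *
go(.5302,.102,.037,180.5)
snap('scene','h0')
s=cv2.imread('pics/raw_h0.png')
x0,y0,x1,y1,k=260,170,400,300,5
cv2.imwrite('pics/h.png',cv2.resize(s[y0:y1,x0:x1],None,fx=k,fy=k,interpolation=cv2.INTER_CUBIC)[:600])
```

```text
t 30.5 pos [0.5331 0.1036 0.0737] th -179.43 j6 -1.53 TURN 0.1 UNITS [ 0.1  -0.05  1.97]
```

View pics/h.png

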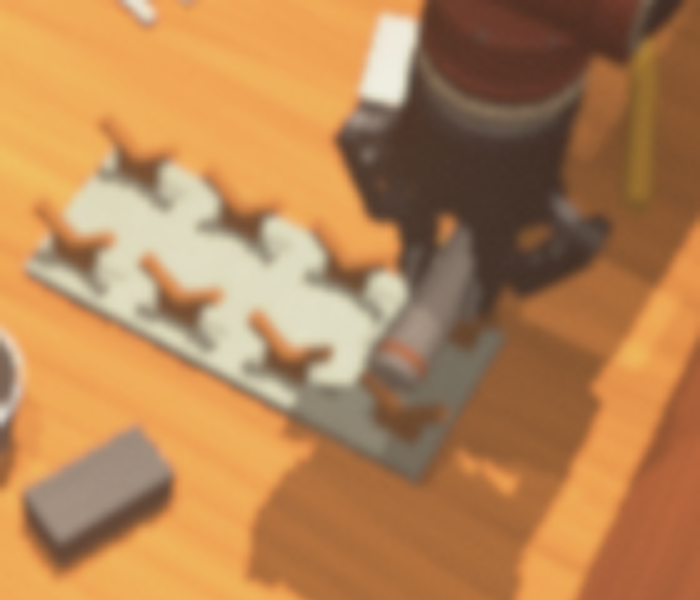

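The plain end is at (403,365); I'll check where the set's middle is from this.

Run:
```python
from h import *
print(w('scene',260+400/5-.4,170+372/5-.4,.106)-[.055,0,0])
```

```text
[0.53390854 0.1101779  0.106     ]
```

Emit:
drive_tool(commands="0 0 -0.05 0.7 0; 0 0 0 0.6 0; 0 0 0 0.3 0; 0 0 0 0.1 0; 0 0 0 0.1 0; 0 0 0 0.1 0; 0 0 0 0 0; 0 0 0 0 0")

```text
time: 31.55
tool_pos: [0.5348, 0.1034, 0.0194]
tool_rot: [0.002, -0.005, 1.0, 0.001]
contact_force: [-4.0, 5.1, 5.7]
gripper_width: 0.276
```

Emit:
drive_tool(commands="0 0 0 0.1 0; 0 0 0 0 0; 0 0 0 0.1 0; 0 0 0 0 0; 0 0 0 0 0; 0 0 0 0 0; 0 0 0 0 0; 0 0 0 0 0")

```text
time: 32.55
tool_pos: [0.5353, 0.1038, 0.0174]
tool_rot: [0.001, -0.006, 1.0, 0.001]
contact_force: [-17.4, 4.7, 29.3]
gripper_width: 0.277
```

Emit:
drive_tool(commands="0 0 0 -0.2 0; 0 0 0 0 0; 45 0 0 0 0; 45 0 0 0 0; 45 0 0 0 0; 45 0 0 -0.5 0; 45 0 0 -1 0; 45 0 0 -1 0")

```text
time: 33.55
tool_pos: [0.5333, 0.1017, 0.0934]
tool_rot: [0.0, -0.005, 1.0, -0.0]
contact_force: [-0.3, 0.0, -0.3]
gripper_width: 0.527
```

```bash
python3 -c "
from h import *
go(.459,.395,.15,90)"
```

```text
t 33.55 pos [0.5333 0.1017 0.0934] th -179.46 j6 -1.53 TURN 90.5 UNITS [ 9.78 -2.48 -1.14]
```

Emit:
drive_tool(commands="14 0 0 -1 0; 14 0 0 -0.9 10; 14 0 0 0 10; 14 0 0 0 10; 14 0 0 0 10; 14 0 0 0 10; 14 0 0 0 10; 14 0 0 0 10")

```text
time: 34.55
tool_pos: [0.5334, 0.1017, 0.1498]
tool_rot: [0.001, 0.572, 0.82, 0.0]
contact_force: [-0.4, -0.3, -0.4]
gripper_width: 0.167
```

Emit:
drive_tool(commands="14 0 0 0 10; 14 0 0 0 10; 14 1 -0.4 0 0; 14 1 -0.4 0 0; 14 1 -0.4 0 0; 14 1 -0.4 0 0; 14 1 -0.4 0 0; 14 0 0 0 0")

```text
time: 35.55
tool_pos: [0.4713, 0.2526, 0.1498]
tool_rot: [0.0, 0.703, 0.712, 0.001]
contact_force: [-0.4, -0.1, -0.9]
gripper_width: 0.165
```

```bash
cat >> h.py <<'E'
def track(n,ref,P,f,r=9,m=25):
    """template match patch round projected P from ref picture in picture f: pixel shift, score"""
    a=cv2.imread('pics/raw_'+ref+'.png');b=cv2.imread('pics/raw_'+f+'.png')
    u,v=np.round(px(n,P)[0]).astype(int)
    T=a[v-r:v+r+1,u-r:u+r+1];S=b[v-r-m:v+r+m+1,u-r-m:u+r+m+1]
    q=cv2.matchTemplate(S,T,cv2.TM_CCOEFF_NORMED);_,sc,_,l=cv2.minMaxLoc(q);print(f,P,'shift',l[0]-m,l[1]-m,round(sc,2))
E
python3 - <<'E'
from h import *
go(.459,.395,.10,90)
snap('scene','i0');snap('top','i1')
for P in([.5616,.358,.122],[.459,.351,.122]):
    track('scene','scene0',P,'i0');track('top','top0',P,'i1')
E
```

```text
t 35.55 pos [0.4713 0.2526 0.1498] th 90.72 j6 0.34 TURN 0.7 UNITS [ 4.75 -0.41  2.41]
i0 [0.5616, 0.358, 0.122] shift 0 0 1.0
i1 [0.5616, 0.358, 0.122] shift 0 -2 0.61
i0 [0.459, 0.351, 0.122] shift 0 0 0.99
i1 [0.459, 0.351, 0.122] shift 7 -20 0.6
```

Emit:
drive_tool(commands="14 1 -0.1 0 0.7; 14 1 -0.1 0 0; 14 1 -0.1 0 0; 14 1 -0.1 0 0; 14 0.85 0 0 0; 14 0 0 0 0; 14 0 0 0 0; 14 0 0 0 0")

```text
time: 36.65
tool_pos: [0.4601, 0.3956, 0.1488]
tool_rot: [0.0, 0.709, 0.706, -0.0]
contact_force: [-0.0, 0.3, 0.2]
gripper_width: 0.162
```

Emit:
drive_tool(commands="14 0 0 0.8 0; 14 0 0 0.8 0; 14 0 0 0.7 0; 14 0 0 0 0; 14 -0.6 0 0 0; 14 -0.2 0 0 0; 14 -0.2 0 0 0; 14 -0.2 0 0 0")

```text
time: 37.65
tool_pos: [0.4601, 0.3606, 0.0806]
tool_rot: [0.0, 0.708, 0.706, 0.001]
contact_force: [0.7, 1.0, 1.2]
gripper_width: 0.164
```

Emit:
drive_tool(commands="14 -0.2 0 0 0; 14 -0.2 0 0 0; 14 -0.2 0 0 0; 14 -0.2 0 0 0; 14 -0.2 0 0 0; 14 -0.2 0 0 0; 14 0 0 0 0; 14 0 0 0 0")

```text
time: 38.65
tool_pos: [0.4596, 0.3248, 0.0797]
tool_rot: [-0.0, 0.708, 0.706, 0.0]
contact_force: [-0.1, 0.6, -0.3]
gripper_width: 0.164
```

Run:
```python
from h import *
go(.459,.395,.10,90)
snap('scene','j0')
track('scene','scene0',[.5616,.358,.122],'j0');track('scene','scene0',[.459,.351,.122],'j0')
```

```text
t 38.65 pos [0.4596 0.3248 0.0797] th 89.84 j6 0.49 TURN -0.2 UNITS [ 2.34 -0.02  0.07]
j0 [0.5616, 0.358, 0.122] shift 0 1 0.95
j0 [0.459, 0.351, 0.122] shift 7 4 0.72
```

Emit:
drive_tool(commands="14 0 0 -0.8 0; 14 0 0 -0.8 0; 14 0.6 0.6 -0.7 0; 14 0.6 0.8 0 0; 14 0.6 0.8 0 0; 14 0.6 0.8 0 0; 14 0.17 0.4 0 0; 14 0 0 0 0")

```text
time: 39.7
tool_pos: [0.5619, 0.4014, 0.1484]
tool_rot: [-0.0, 0.708, 0.706, -0.0]
contact_force: [-0.1, -0.4, -0.0]
gripper_width: 0.161
```

Run:
```python
from h import *
go(.5618,.402,.10,90)
```

```text
t 39.7 pos [0.5619 0.4014 0.1484] th 89.84 j6 0.52 TURN -0.2 UNITS [ 0.02 -0.    2.36]
```

Emit:
drive_tool(commands="14 0 0 0.8 0; 14 0 0 0.8 0; 14 0 0 0.7 0; 14 0 0 0 0; 14 -0.6 0 0 0; 14 -0.2 0 0 0; 14 -0.2 0 0 0; 14 -0.2 0 0 0")

```text
time: 40.7
tool_pos: [0.5621, 0.3653, 0.0805]
tool_rot: [0.0, 0.708, 0.706, 0.001]
contact_force: [-0.3, 0.9, 0.8]
gripper_width: 0.168
```

Emit:
drive_tool(commands="14 -0.2 0 0 0; 14 -0.2 0 0 0; 14 -0.2 0 0 0; 14 -0.2 0 0 0; 14 -0.2 0 0 0; 14 -0.2 0 0 0; 14 0 0 0 0; 14 0 0 0 0")

```text
time: 41.7
tool_pos: [0.5616, 0.3296, 0.0797]
tool_rot: [-0.0, 0.708, 0.706, 0.0]
contact_force: [0.1, -0.1, -0.1]
gripper_width: 0.16
```

Emit:
drive_tool(commands="55 0.5 0 -1 0; 55 0.5 0 -1 0; 55 1 -1 -0.5 0; 55 1 -1 0 0; 55 1 -1 0 0; 55 1 -1 0 0; 55 1 -1 0 0; 55 1 -1 0 0")

```text
time: 42.7
tool_pos: [0.3809, 0.5412, 0.1548]
tool_rot: [-0.0, 0.708, 0.706, 0.0]
contact_force: [0.2, 0.0, -0.0]
gripper_width: 0.648
```

Run:
```python
from h import *
go(.459,.395,.10,90)
snap('scene','k0');snap('top','k1')
s=cv2.imread('pics/raw_k0.png');t=cv2.imread('pics/raw_k1.png')
f=lambda im,x0,y0,x1,y1,k:cv2.resize(im[y0:y1,x0:x1],None,fx=k,fy=k,interpolation=cv2.INTER_CUBIC)
a=f(t,115,190,205,290,4.4);b=f(s,355,215,475,345,3.3)
c=np.zeros((600,800,3),np.uint8);c[:a.shape[0],:a.shape[1]]=a;c[:b.shape[0],400:400+b.shape[1]]=b
e=f(s,260,170,390,240,2);c[445:585,0:260]=e
# rocker zoom from start pictures
s0=cv2.imread('pics/raw_scene0.png');g=f(s0,165,110,225,175,2.3);c[440:440+g.shape[0],270:270+g.shape[1]]=g
r=f(s,260,170,390,265,1.6);c[448:600,500:708]=r
cv2.imwrite('pics/k.png',c)
```

```text
t 42.7 pos [0.3809 0.5412 0.1548] th 89.87 j6 0.85 TURN -0.1 UNITS [-4.87  2.6   2.58]
```

View pics/k.png

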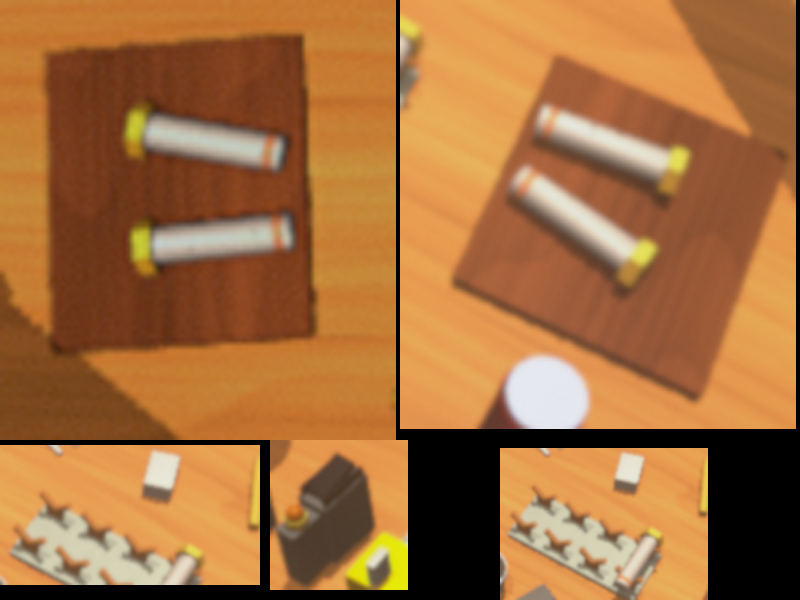

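All down: in the top crop A runs from collar end (127,130) to plain end (285,153), and B from (133,249) to (293,231). C lies in its cradle, collar towards the robot.

Run:
```python
from h import *
for (a,b,c,d),(p,q,r,s) in(((127,131,285,153),(681,170,540,118)),((133,249,293,231),(642,264,518,180))):
    f=lambda x,y,z:w('top',115+x/4.4-.4,190+y/4.4-.4,z)
    g=lambda x,y,z:w('scene',355+(x-400)/3.3-.35,215+y/3.3-.35,z)
    for h in(f,g):
        C=h(*((a,b) if h is f else (p,q)),.029);E=h(*((c,d) if h is f else (r,s)),.026)
        print(np.round((C+E)/2,4),np.round(np.linalg.norm(E-C),3),np.degrees(np.arctan2(*(C-E)[1::-1])))
go(.46,.28,.08,90)
```

```text
[0.5427 0.2874 0.0275] 0.115 82.7252723813518
[0.4726 0.2791 0.0275] 0.109 98.09309992107964
[0.4728 0.2793 0.0275] 0.114 97.11084101401956
[0.5445 0.2865 0.0275] 0.106 82.31819209356702
t 42.8 pos [0.379  0.5427 0.1547] th 90.12 j6 0.85 TURN 0.1 UNITS [-8.76  2.7   3.24]
```

```bash
python3 -c "
from h import *
go(.4727,.2792,.017,97.6)"
```

```text
t 42.8 pos [0.379  0.5427 0.1547] th 90.12 j6 0.85 TURN -7.5 UNITS [-9.12  1.93  5.34]
```

Emit:
drive_tool(commands="50 0 0 0 -7.5; 50 -1 0 0 0; 50 -1 0 0 0; 50 -1 0 0 0; 50 -1 0 0 0; 50 -1 0 0 0; 50 -1 0 0 0; 50 -1 0 0 0")

```text
time: 43.8
tool_pos: [0.4094, 0.3304, 0.1548]
tool_rot: [0.0, 0.66, 0.751, 0.0]
contact_force: [0.6, 0.8, 0.6]
gripper_width: 0.588
```

```bash
python3 -c "
from h import *
go(.4727,.2792,.017,97.6)"
```

```text
t 43.8 pos [0.4094 0.3304 0.1548] th 97.33 j6 0.41 TURN -0.3 UNITS [-1.97  1.87  5.34]
```

Emit:
drive_tool(commands="50 -1 0.9 0 -0.3; 50 -0.97 0.97 0 0; 50 0 0 1 0; 50 0 0 1 0; 50 0 0 1 0; 50 0 0 0 0; 50 0 0 0 0; 50 0 0 0 0")

```text
time: 44.8
tool_pos: [0.4737, 0.281, 0.0667]
tool_rot: [0.001, 0.658, 0.753, 0.002]
contact_force: [0.2, 0.0, 0.4]
gripper_width: 0.585
```

```bash
python3 -c "
from h import *
snap('scene','l0')
go(.4727,.2792,.017,97.6)
track('scene','k0',[.473,.279,.04],'l0');track('scene','k0',[.5435,.287,.04],'l0')"
```

```text
t 44.85 pos [0.4735 0.281  0.0666] th 97.65 j6 0.27 TURN 0.0 UNITS [-0.06 -0.03  2.4 ]
l0 [0.473, 0.279, 0.04] shift -13 -4 0.93
l0 [0.5435, 0.287, 0.04] shift 0 1 0.96
```

Run:
```python
from h import *
d=np.array([np.cos(np.radians(97.6)),np.sin(np.radians(97.6))])
m=np.array([.4727,.2792])
for k,z in((.049,.03),(-.052,.03)):
    track('scene','k0',list(m+k*d)+[z],'l0',7);
s=cv2.imread('pics/raw_l0.png');k=cv2.imread('pics/raw_k0.png')
h=cv2.cvtColor(s,cv2.COLOR_BGR2HSV);h2=cv2.cvtColor(k,cv2.COLOR_BGR2HSV)
for H in(h2,h):
    M=cv2.inRange(H,(22,140,60),(36,255,255));M[:215]=0;M[345:]=0;M[:,:350]=0;M[:,480:]=0
    n,_,st,ce=cv2.connectedComponentsWithStats(M)
    print([(st[i][4],np.round(ce[i],1)) for i in range(1,n) if st[i][4]>15])
```

```text
l0 [np.float64(0.46621943687740103), np.float64(0.32776956147232555), 0.03] shift -1 1 0.83
l0 [np.float64(0.47957733229337035), np.float64(0.22765679190691984), 0.03] shift 0 1 0.89
[(np.int32(33), array([356.5, 222.8])), (np.int32(34), array([439.3, 263. ])), (np.int32(40), array([428.7, 291.7]))]
[(np.int32(35), array([356.4, 222.7]))]
```

Emit:
drive_tool(commands="50 -0.06 -0.03 0.8 0; 50 0 0 0.8 0; 50 0 0 0.6 0; 50 0 0 0.15 0; 50 0 0 0 0; 0 0 0 0 0; 0 0 0 0 0; 0 0 0 0 0")

```text
time: 45.85
tool_pos: [0.4734, 0.2792, -0.0041]
tool_rot: [0.001, 0.658, 0.753, 0.002]
contact_force: [1.8, -0.4, 5.5]
gripper_width: 0.285
```

Emit:
drive_tool(commands="0 0 0 0 0; 0 0 0 0 0; 0 0 0 0 0; 0 0 0 -0.5 0; 0 0 0 -1 0; 0 0 0 -1 0; 0 0 0 -0.3 0; 0 0 0 0 0")

```text
time: 46.85
tool_pos: [0.4712, 0.2784, 0.0779]
tool_rot: [-0.0, 0.658, 0.753, -0.0]
contact_force: [0.0, -0.1, -4.0]
gripper_width: 0.283
```

```bash
python3 -c "
from h import *
go(.5328,.038,.096,180.5)"
```

```text
t 46.85 pos [0.4712 0.2784 0.0779] th 97.65 j6 0.26 TURN -82.9 UNITS [-1.98 -8.03  0.15]
```

Emit:
drive_tool(commands="0 0 0 0 -10.4; 0 0 0 0 -10.4; 0 0 0 0 -10.4; 0 0 0 0 -10.4; 0 0 0 0 -10.4; 0 0 0 0 -10.4; 0 0 0 0 -10.4; 0 0 0 0 -10.1")

```text
time: 47.85
tool_pos: [0.4699, 0.2779, 0.0756]
tool_rot: [-0.002, -0.008, 1.0, -0.001]
contact_force: [0.6, -0.0, -4.2]
gripper_width: 0.278
```

Emit:
drive_tool(commands="0 -0.25 -0.9 0 0; 0 -0.25 -0.9 0 0; 0 -0.25 -0.9 0 0; 0 -0.25 -0.9 0 0; 0 -0.25 -0.9 0 0; 0 -0.25 -0.9 0 0; 0 -0.25 -0.9 0 0; 0 -0.2 -0.9 0 0")

```text
time: 48.85
tool_pos: [0.5307, 0.0623, 0.0758]
tool_rot: [-0.002, -0.005, 1.0, 0.0]
contact_force: [0.1, 0.7, -3.5]
gripper_width: 0.277
```

Emit:
drive_tool(commands="0 0 -0.8 0 0; 0 0 0 0 0; 0 0 0 0 0; 0 0 0 0 0; 0 0 0 0 0; 0 0 0 0 0; 0 0 0 0 0; 0 0 0 0 0")

```text
time: 49.85
tool_pos: [0.5325, 0.0392, 0.0782]
tool_rot: [0.0, -0.005, 1.0, -0.0]
contact_force: [-0.3, 0.8, -3.8]
gripper_width: 0.276
```

```bash
python3 -c "
from h import *
print(manip.state()['gripper_width'])
go(.5325,.038,.04,180.5)"
```

```text
0.27561384999115046
t 49.85 pos [0.5325 0.0392 0.0782] th -179.45 j6 -1.65 TURN 0.1 UNITS [-0.   -0.04  2.02]
```

Emit:
drive_tool(commands="0 0 -0.04 0.7 0; 0 0 0 0.6 0; 0 0 0 0.3 0; 0 0 0 0.1 0; 0 0 0 0.1 0; 0 0 0 0.1 0; 0 0 0 0.1 0; 0 0 0 0 0")

```text
time: 50.85
tool_pos: [0.5332, 0.0383, 0.0191]
tool_rot: [0.001, -0.005, 1.0, 0.0]
contact_force: [-0.9, 2.9, 0.1]
gripper_width: 0.278
```

Emit:
drive_tool(commands="0 0 0 0.05 0; 0 0 0 0 0; 0 0 0 0 0; 0 0 0 0 0; 0 0 0 0 0; 0 0 0 0 0; 0 0 0 0 0; 0 0 0 0 0")

```text
time: 51.85
tool_pos: [0.5333, 0.0385, 0.0181]
tool_rot: [0.001, -0.005, 1.0, 0.0]
contact_force: [-3.1, 4.8, 4.8]
gripper_width: 0.278
```

Emit:
drive_tool(commands="0 0 0 0.05 0; 0 0 0 0 0; 40 0 0 0 0; 40 0 0 0 0; 40 0 0 0 0; 40 0 0 -0.5 0; 50 0 0 -1 0; 50 0 0 -1 0")

```text
time: 52.85
tool_pos: [0.5326, 0.0379, 0.0919]
tool_rot: [0.0, -0.005, 1.0, -0.0]
contact_force: [-0.2, 0.3, 0.3]
gripper_width: 0.588
```

```bash
python3 -c "
from h import *
go(.5435,.287,.09,82.5)"
```

```text
t 52.85 pos [0.5326 0.0379 0.0919] th -179.46 j6 -1.65 TURN 98.0 UNITS [ 8.28 -0.72  0.81]
```

Emit:
drive_tool(commands="50 0 0 0 10; 50 0 0 0 10; 50 0 0 0 10; 50 0 0 0 10; 50 0 0 0 10; 50 0 0 0 10; 50 0 0 0 10; 50 0 0 0 10")

```text
time: 53.85
tool_pos: [0.5329, 0.0378, 0.0914]
tool_rot: [0.001, 0.641, 0.767, 0.0]
contact_force: [0.4, -0.1, 0.2]
gripper_width: 0.585
```

Emit:
drive_tool(commands="50 0 0 0 9; 50 0 0 0 9; 50 1 -0.1 0 0; 50 1 -0.1 0 0; 50 1 -0.1 0 0; 50 1 -0.1 0 0; 50 1 -0.1 0 0; 50 1 -0.1 0 0")

```text
time: 54.85
tool_pos: [0.5384, 0.2198, 0.0914]
tool_rot: [0.0, 0.752, 0.66, 0.001]
contact_force: [-0.3, 0.0, 0.1]
gripper_width: 0.587
```

Emit:
drive_tool(commands="50 1 -0.1 0 0; 50 1 0 0 0; 50 0.28 0 0 0; 50 0 0 0.8 0; 50 0 0 0.4 0; 50 0 0 0 0; 50 0 0 0 0; 50 0 0 0 0")

```text
time: 55.85
tool_pos: [0.5446, 0.287, 0.0553]
tool_rot: [0.0, 0.752, 0.66, 0.001]
contact_force: [0.1, -0.2, -0.1]
gripper_width: 0.585
```

Run:
```python
from h import *
snap('scene','m0')
go(.5435,.287,.017,82.5)
d=np.array([np.cos(np.radians(82.5)),np.sin(np.radians(82.5))]);m=np.array([.5435,.287])
for k in(.049,-.052): track('scene','k0',list(m+k*d)+[.03],'m0',7)
```

```text
t 55.9 pos [0.5445 0.287  0.0552] th 82.53 j6 0.49 TURN 0.0 UNITS [-0.01 -0.03  2.02]
m0 [np.float64(0.5498957834187825), np.float64(0.3355807982073167), 0.03] shift 0 0 0.85
m0 [np.float64(0.5367126380045573), np.float64(0.23544486720856184), 0.03] shift 0 1 0.91
```

Set A hasn't moved. Grasping it.

Emit:
drive_tool(commands="50 0 -0.03 0.8 0; 50 0 0 0.8 0; 50 0 0 0.38 0; 50 0 0 0 0; 50 0 0 0 0; 0 0 0 0 0; 0 0 0 0 0; 0 0 0 0 0")

```text
time: 56.9
tool_pos: [0.5444, 0.2875, -0.0036]
tool_rot: [0.001, 0.752, 0.66, 0.001]
contact_force: [1.2, -0.1, 5.0]
gripper_width: 0.279
```

Emit:
drive_tool(commands="0 0 0 0 0; 0 0 0 0 0; 0 0 0 0 0; 0 0 0 -0.5 0; 0 0 0 -1 0; 0 0 0 -1 0; 0 0 0 -0.3 0; 0 0 0 0 0")

```text
time: 57.9
tool_pos: [0.5426, 0.287, 0.0785]
tool_rot: [-0.0, 0.752, 0.66, -0.0]
contact_force: [-0.4, -0.2, -4.1]
gripper_width: 0.279
```

```bash
python3 -c "
from h import *
go(.5328,-.026,.1,180.5)"
```

```text
t 57.9 pos [0.5426 0.287  0.0785] th 82.55 j6 0.5 TURN -98.0 UNITS [  0.42 -10.43   0.03]
```

Emit:
drive_tool(commands="0 0 0 0 -10; 0 0 0 0 -10; 0 0 0 0 -10; 0 0 0 0 -10; 0 0 0 0 -10; 0 0 0 0 -10; 0 0 0 0 -10; 0 0 0 0 -10")

```text
time: 58.9
tool_pos: [0.5413, 0.2865, 0.0761]
tool_rot: [-0.002, 0.149, 0.989, -0.001]
contact_force: [-0.3, -0.4, -4.0]
gripper_width: 0.275
```

Emit:
drive_tool(commands="0 0 0 0 -9; 0 0 0 0 -9; 0 0 -0.9 0 0; 0 0 -0.9 0 0; 0 0 -0.9 0 0; 0 0 -0.9 0 0; 0 0 -0.9 0 0; 0 0 -0.9 0 0")

```text
time: 59.9
tool_pos: [0.5428, 0.1241, 0.0764]
tool_rot: [-0.002, -0.005, 1.0, -0.0]
contact_force: [0.6, -0.5, -3.7]
gripper_width: 0.277
```

Emit:
drive_tool(commands="0 0 -0.9 0 0; 0 0 -0.9 0 0; 0 0 -0.9 0 0; 0 0 -0.9 0 0; 0 0 -0.9 0 0; 0 0.4 -0.5 0 0; 0 0 0 0 0; 0 0 0 0 0")

```text
time: 60.9
tool_pos: [0.5333, -0.0244, 0.0782]
tool_rot: [-0.0, -0.005, 1.0, 0.0]
contact_force: [0.5, 0.8, -3.2]
gripper_width: 0.278
```

```bash
python3 -c "
from h import *
print(manip.state()['gripper_width'])
go(.5328,-.026,.04,180.5)"
```

```text
0.27811347289133426
t 60.9 pos [ 0.5333 -0.0244  0.0782] th -179.44 j6 -1.77 TURN 0.1 UNITS [ 0.02 -0.05  2.02]
```

Emit:
drive_tool(commands="0 0 -0.05 0.7 0; 0 0 0 0.6 0; 0 0 0 0.3 0; 0 0 0 0.1 0; 0 0 0 0.1 0; 0 0 0 0.1 0; 0 0 0 0.1 0; 0 0 0 0 0")

```text
time: 61.9
tool_pos: [0.5348, -0.0261, 0.0199]
tool_rot: [0.001, -0.005, 1.0, 0.0]
contact_force: [-1.5, 3.6, 1.2]
gripper_width: 0.281
```

Emit:
drive_tool(commands="0 0 0 0.08 0; 0 0 0 0 0; 40 0 0 0 0; 40 0 0 0 0; 40 0 0 0 0; 40 0 0 -0.5 0; 50 0 0 -1 0; 50 0 0 -1 0")

```text
time: 62.9
tool_pos: [0.5341, -0.0266, 0.0931]
tool_rot: [0.0, -0.005, 1.0, -0.0]
contact_force: [0.1, 0.3, 0.5]
gripper_width: 0.587
```

```bash
python3 -c "
from h import *
go(.4547,-.2824,.16)"
```

```text
t 62.9 pos [ 0.5341 -0.0266  0.0931] th -179.46 j6 -1.77 TURN -0.0 UNITS [ 2.73 -8.5  -1.48]
```

Emit:
drive_tool(commands="40 0 0 -1 0; 40 0 0 -1 0; 40 0.7 0 -0.5 0; 40 0.7 -1 0 0; 40 0.7 -1 0 0; 40 0.6 -1 0 0; 40 0 -1 0 0; 40 0 -1 0 0")

```text
time: 63.9
tool_pos: [0.4543, -0.1785, 0.1677]
tool_rot: [0.001, -0.005, 1.0, -0.001]
contact_force: [-0.5, -0.6, -0.9]
gripper_width: 0.469
```

Run:
```python
from h import *
snap('scene','n0')
s=cv2.imread('pics/raw_n0.png');t0=cv2.imread('pics/raw_top0.png');s0=cv2.imread('pics/raw_scene0.png')
f=lambda im,x0,y0,x1,y1,k:cv2.resize(im[y0:y1,x0:x1],None,fx=k,fy=k,interpolation=cv2.INTER_CUBIC)
a=f(s,260,185,370,270,3.6);b=f(t0,328,233,364,267,11);d=f(s0,220,135,260,172,10)
c=np.zeros((690,800,3),np.uint8);c[:a.shape[0],:a.shape[1]]=a;c[:b.shape[0],402:402+b.shape[1]]=b[:,:398]
c=c[:600];c[310:600,0:400]=d[:290];
e=f(s0,165,110,225,160,4);c[390:590,410:650]=e
cv2.imwrite('pics/n.png',c)
```

```text
(no output)
```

View pics/n.png

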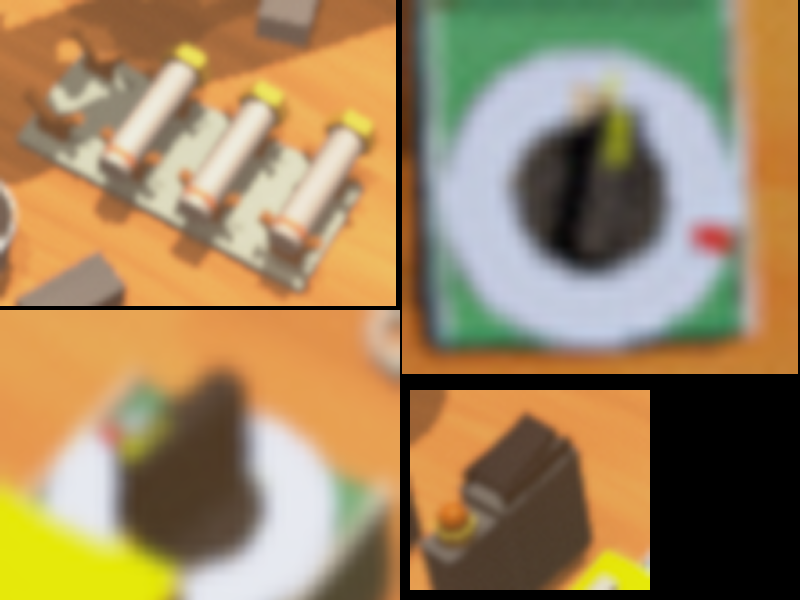

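All three sets rest in both saddles, collars towards the robot. On the dial the ring centre is about (594,198), the red mark about (713,238), and the yellow pointer runs (617,160)–(611,78). I'll fit the angles using both cameras.

Run:
```python
from h import *
yaw=np.radians(2.3);K=np.array([.4547,-.2824])
def P(th,r,z):
    a=yaw-np.radians(th);return [K[0]+r*np.cos(a),K[1]+r*np.sin(a),z]
T=lambda p:(px('top',p)[0]-[328,233]+.5)*11+[402,0]
S=lambda p:(px('scene',p)[0]-[220,135]+.5)*10+[0,310]
print('ring ctr',T(P(0,0,.048)),S(P(0,0,.048)),'bar top',T(P(0,0,.09)),S(P(0,0,.09)))
for z in(.052,.07,.092):
    for th in(0,10,20,30):
        print(z,th,'T r12,34',T(P(th,12,z)).round(),T(P(th,34,z)).round(),'S',S(P(th,22,z)).round(),S(P(th,34,z)).round())
for th in(105,110,115):print('mark',th,T(P(th,34,.048)).round(),T(P(th,41,.048)).round(),S(P(th,36,.048)).round())
go(.4547,-.2824,.16)
```

```text
ring ctr [593.40944497 198.75426076] [189.0869305  503.56396108] bar top [612.98892904 186.35353798] [179.53994145 403.20768459]
0.052 0 T r12,34 [ -17. 5041.] [  953. 35609.] S [ 4905. -4816.] [ 4818. -4737.]
0.052 10 T r12,34 [-1068.  5537.] [-5699. 37054.] S [ 5938. -3976.] [ 5965. -4033.]
0.052 20 T r12,34 [-2659.  6880.] [-14285.  41622.] S [ 5213. -2022.] [ 5901. -2494.]
0.052 30 T r12,34 [-5489.  9140.] [-27818.  50101.] S [-5792.  3846.] [-879. 1663.]
0.07 0 T r12,34 [ -12. 5310.] [  964. 35996.] S [ 4904. -4811.] [ 4817. -4733.]
0.07 10 T r12,34 [-1112.  5815.] [-5759. 37456.] S [ 5943. -3977.] [ 5967. -4032.]
0.07 20 T r12,34 [-2765.  7184.] [-14435.  42072.] S [ 5245. -2039.] [ 5914. -2500.]
0.07 30 T r12,34 [-5684.  9488.] [-28114.  50646.] S [-5594.  3754.] [-798. 1626.]
0.092 0 T r12,34 [-5.000e+00  5.648e+03] [  979. 36475.] S [ 4903. -4805.] [ 4816. -4729.]
0.092 10 T r12,34 [-1168.  6164.] [-5832. 37953.] S [ 5949. -3977.] [ 5968. -4031.]
0.092 20 T r12,34 [-2898.  7564.] [-14621.  42629.] S [ 5282. -2060.] [ 5930. -2508.]
0.092 30 T r12,34 [-5929.  9925.] [-28481.  51320.] S [-5356.  3644.] [-700. 1582.]
mark 105 [-3.36449786e+11 -7.72519682e+10] [2.71531570e+09 6.22037139e+08] [-4988. -3698.]
mark 110 [2.70662592e+08 8.70724610e+07] [70764670. 22733591.] [-4390. -3997.]
mark 115 [29736927. 12464498.] [14337440.  6004471.] [-3753. -4222.]
t 63.95 pos [ 0.4544 -0.1814  0.1679] th -179.6 j6 -2.11 TURN -0.0 UNITS [ 0.01 -3.37  1.01]
```

Radius in mm, not m: rerun.

Run:
```python
from h import *
yaw=np.radians(2.3);K=np.array([.4547,-.2824])
def P(th,r,z):
    a=yaw-np.radians(th);r=r/1000;return [K[0]+r*np.cos(a),K[1]+r*np.sin(a),z]
T=lambda p:((px('top',p)[0]-[328,233]+.5)*11+[402,0]).round()
S=lambda p:((px('scene',p)[0]-[220,135]+.5)*10+[0,310]).round()
for z in(.052,.07,.092):
    for th in(0,10,20,30):
        print(z,th,'T r12,34',T(P(th,12,z)),T(P(th,34,z)),'S',S(P(th,22,z)),S(P(th,34,z)))
for th in(103,107,111,115):print('mark',th,T(P(th,34,.048)),T(P(th,41,.048)),S(P(th,36,.048)))
# colour centroids
t=cv2.imread('pics/raw_top0.png').astype(int);s=cv2.imread('pics/raw_scene0.png').astype(int)
def cen(im,box,k,f,o):
    x0,y0,x1,y1=box;c=im[y0:y1,x0:x1];W=np.clip(f(c),0,None).astype(float);W[W<25]=0
    v,u=np.mgrid[y0:y1,x0:x1];return ((u*W).sum()/W.sum()-o[0]+.5)*k,((v*W).sum()/W.sum()-o[1]+.5)*k,W.round().astype(int)
red=lambda c:c[...,2]-np.maximum(c[...,1],c[...,0])-20
yel=lambda c:np.minimum(c[...,1],c[...,2])-c[...,0]-abs(c[...,1]-c[...,2])*1.5
x,y,W=cen(t,(352,250,360,258),11,red,(328,233));print('red T',x+402,y)
x,y,W=cen(t,(343,238,352,251),11,yel,(328,233));print('yel T',x+402,y);print(W)
```

```text
0.052 0 T r12,34 [593. 154.] [588.  75.] S [145. 545.] [121. 574.]
0.052 10 T r12,34 [600. 155.] [610.  76.] S [134. 539.] [104. 564.]
0.052 20 T r12,34 [608. 156.] [631.  81.] S [125. 532.] [ 90. 552.]
0.052 30 T r12,34 [615. 159.] [650.  89.] S [118. 523.] [ 79. 539.]
0.07 0 T r12,34 [601. 148.] [597.  68.] S [140. 503.] [116. 531.]
0.07 10 T r12,34 [609. 149.] [618.  69.] S [129. 497.] [ 99. 522.]
0.07 20 T r12,34 [616. 151.] [639.  74.] S [120. 489.] [ 85. 510.]
0.07 30 T r12,34 [623. 153.] [659.  82.] S [113. 481.] [ 74. 497.]
0.092 0 T r12,34 [611. 141.] [607.  60.] S [134. 450.] [110. 479.]
0.092 10 T r12,34 [619. 142.] [629.  61.] S [123. 444.] [ 93. 469.]
0.092 20 T r12,34 [627. 143.] [650.  66.] S [114. 436.] [ 79. 457.]
0.092 30 T r12,34 [634. 146.] [671.  74.] S [107. 428.] [ 68. 444.]
mark 103 [714. 222.] [739. 226.] [102. 437.]
mark 107 [712. 230.] [737. 237.] [109. 433.]
mark 111 [710. 238.] [734. 246.] [116. 428.]
mark 115 [707. 246.] [730. 256.] [123. 425.]
red T 715.144278606965 240.5497512437811
yel T 616.5331658291457 135.77537688442217
[[  0   0   0   0   0   0   0   0   0]
 [  0   0   0   0   0   0   0   0   0]
 [  0   0   0   0   0   0   0   0   0]
 [  0   0   0  30   0   0   0   0   0]
 [  0   0   0   0  30   0   0   0   0]
 [  0   0   0  32  72  36   0   0   0]
 [  0   0   0  48 100  62   0   0   0]
 [  0   0   0  50  91  64   0   0   0]
 [  0   0   0  59  89  64   0   0   0]
 [  0   0   0  49  72  46   0   0   0]
 [  0   0   0   0   0   0   0   0   0]
 [  0   0   0   0   0   0   0   0   0]
 [  0   0   0   0   0   0   0   0   0]]
```

Run:
```python
from h import *
from scipy.optimize import minimize
K=np.array([.4547,-.2824])
for n,f,box in(('top','top0',(348,246,362,262)),('top','i1',(348,246,362,262)),('scene','scene0',(222,139,240,156)),('scene','n0',(222,139,240,156)),('scene','k0',(222,139,240,156))):
    im=cv2.imread('pics/raw_'+f+'.png').astype(int);x0,y0,x1,y1=box;c=im[y0:y1,x0:x1]
    W=c[...,2]-c[...,1]; W2=np.where((c[...,1]-c[...,0]<25),W,0);W2=np.clip(W2-25,0,None)
    if W2.sum()==0: print(f,'none');continue
    v,u=np.mgrid[y0:y1,x0:x1];U=(u*W2).sum()/W2.sum();V=(v*W2).sum()/W2.sum()
    p=w(n,U,V,.048)[:2]-K;print(f,(U,V),'r',np.hypot(*p),'ang',np.degrees(np.arctan2(p[1],p[0])));
    if f in('top0','scene0'):print(W2)
```

```text
top0 (np.float64(356.13903743315507), np.float64(253.3868092691622)) r 0.0352639716298113 ang -104.01223694294018
[[  0   0   0   0   0   0   0   0   0   0   0  17   0   0]
 [  0   0   0   0   0   0   0   0   0   0   0  16   0   0]
 [  0   0   0   0   0   0   0   0   0   0   0  14   0   0]
 [  0   0   0   0   0   0   0   0   0   0   0  14   0   0]
 [  0   0   0   0   0   0   0   0   0   0   0   5   0   0]
 [  0   0   0   0   0   0   0   0   0   0   0   1   0   0]
 [  0   0   0   0   0   0   0   0   0   0   0   0   0   0]
 [  0   0   0   0   0   0   3  30  30   7   0   0   0   0]
 [  0   0   0   0   0   0  30  87 100  56   0   0   0   0]
 [  0   0   0   0   0   0   2  41  66  42   0   0   0   0]
 [  0   0   0   0   0   0   0   0   0   0   0   0   0   0]
 [  0   0   0   0   0   0   0   0   0   0   0   0   0   0]
 [  0   0   0   0   0   0   0   0   0   0   0   0   0   0]
 [  0   0   0   0   0   0   0   0   0   0   0   0   0   0]
 [  0   0   0   0   0   0   0   0   0   0   0   0   0   0]
 [  0   0   0   0   0   0   0   0   0   0   0   0   0   0]]
i1 (np.float64(356.077834179357), np.floa
[... 684 characters left out ...]
 0  0  0  0  0  0]
 [ 0  0  0  0  0  0  0  0  8 17  0  0  0  0  0  0  0  0]
 [ 0  0  0  0  0  0  0  0  0  0  0  0  0  0  0  0  0  0]
 [ 0  0  0  5  0  0  0  0  0  0  0  0  0  0  0  0  0  0]
 [ 0  0  0  0  0  0  0  0  0  0  0  0  0  0  0  0  0  0]
 [ 0  0  0  0  0  0  0  0  0  0  0  0  0  0  0  0  0  0]
 [ 0  0  0  0  0  0  0  0  0  0  0  0  0  0  0  0  0  0]
 [ 0  0  0  0  0  0  0  0  0  0  0  0  0  0  0  0  0  0]
 [ 0  0  0  0  0  0  0  0  0  0  0  0  0  0  0  0  0  0]]
n0 (np.float64(230.2159090909091), np.float64(146.5340909090909)) r 0.0370401026800668 ang -104.9602895770684
k0 (np.float64(230.32432432432432), np.float64(146.97297297297297)) r 0.035534797888631904 ang -103.64701201113893
```

Emit:
drive_tool(commands="40 0 0 0 4.4; 40 0.25 -0.85 0 0; 40 0 -0.85 0 0; 40 0 -0.85 0 0; 40 0 -0.82 0.8 0; 40 0 0 0.7 0; 40 0 0 0 0; 40 0 0 0 0")

```text
time: 64.95
tool_pos: [0.4407, -0.2778, 0.1228]
tool_rot: [0.001, 0.033, 0.999, -0.001]
contact_force: [-0.4, -0.0, 0.6]
gripper_width: 0.468
```

```bash
python3 -c "
from h import *
go(.4547,-.2824,.06,176)"
```

```text
t 64.95 pos [ 0.4407 -0.2778  0.1228] th 176.17 j6 -2.21 TURN 0.2 UNITS [-0.48 -0.12  2.84]
```

Emit:
drive_tool(commands="40 -0.48 -0.12 0 0; 40 0 0 0.9 0; 40 0 0 0.9 0; 40 0 0 0.7 0; 40 0 0 0.2 0; 40 0 0 0.1 0; 40 0 0 0 0; 40 0 0 0 0")

```text
time: 65.95
tool_pos: [0.4549, -0.2827, 0.0385]
tool_rot: [0.001, 0.034, 0.999, -0.001]
contact_force: [0.0, -0.7, -0.1]
gripper_width: 0.469
```

Emit:
drive_tool(commands="0 0 0 0 0; 0 0 0 0 0; 0 0 0 0 0; 0 0 0 0 0; 0 0 0 0 0; 0 0 0 0 0; 0 0 0 0 0; 0 0 0 0 0")

```text
time: 66.95
tool_pos: [0.4544, -0.2821, 0.038]
tool_rot: [0.0, 0.034, 0.999, 0.0]
contact_force: [-1.1, 3.2, 4.9]
gripper_width: 0.13
```

```bash
python3 -c "
from h import *
go(.4547,-.2824,.06,72)
print(manip.state()['ft_torque'])"
```

```text
t 66.95 pos [ 0.4544 -0.2821  0.038 ] th 176.14 j6 -2.2 TURN 104.1 UNITS [-0.01  0.01  0.02]
[ 0.57524103  0.27622812 -0.05373674]
```

Emit:
drive_tool(commands="0 0 0 0 10; 0 0 0 0 10; 0 0 0 0 10; 0 0 0 0 10; 0 0 0 0 10; 0 0 0 0 10; 0 0 0 0 10; 0 0 0 0 10")

```text
time: 67.95
tool_pos: [0.4567, -0.2797, 0.038]
tool_rot: [0.0, 0.67, 0.742, 0.004]
contact_force: [7.8, 11.1, 3.7]
gripper_width: 0.131
```

Emit:
drive_tool(commands="0 0 0 0 8; 0 0 0 0 8; 0 0 0 0 8; 0 0 0 0 0; 0 0 0 0 0; 0 0 0 0 0; 0 0 0 0 0; 0 0 0 0 0")

```text
time: 68.95
tool_pos: [0.4578, -0.2798, 0.038]
tool_rot: [0.001, 0.808, 0.589, 0.004]
contact_force: [11.2, 9.8, 1.3]
gripper_width: 0.139
```

Emit:
drive_tool(commands="40 0 0 0 0; 40 0 0 0 0; 40 0 0 0 0; 40 0 0 -0.5 0; 40 0 0 -1 0; 40 0 0 -1 0; 40 -0.5 -1 -1 0; 40 -1 -1 0 0")

```text
time: 69.95
tool_pos: [0.3845, -0.3083, 0.1471]
tool_rot: [0.004, 0.808, 0.59, 0.0]
contact_force: [0.5, -0.8, -0.3]
gripper_width: 0.468
```

Emit:
drive_tool(commands="40 0 -1 0 0; 40 0 -1 0 0; 40 0 0 0 0; 40 0 0 0 0; 40 0 0 0 0; 40 0 0 0 0; 40 0 0 0 0; 40 0 0 0 0")

```text
time: 70.95
tool_pos: [0.3263, -0.2882, 0.1423]
tool_rot: [-0.0, 0.808, 0.589, 0.0]
contact_force: [-0.7, 0.3, -0.3]
gripper_width: 0.472
```

Run:
```python
from h import *
snap('scene','o0');snap('top','o1')
s=cv2.imread('pics/raw_o0.png');t=cv2.imread('pics/raw_o1.png')
f=lambda im,x0,y0,x1,y1,k:cv2.resize(im[y0:y1,x0:x1],None,fx=k,fy=k,interpolation=cv2.INTER_CUBIC)
a=f(t,328,233,364,267,11)[:,:396];b=f(s,218,133,258,170,10)
c=np.zeros((600,800,3),np.uint8);c[:a.shape[0],:396]=a;c[:b.shape[0],400:800]=b
K=np.array([.4547,-.2824])
for z,col in((.048,(255,0,0)),(.092,(255,0,255))):
    for r in(.0,.022,.034):
        q=np.radians(-108);p=[K[0]+r*np.cos(q),K[1]+r*np.sin(q),z]
        u,v=px('top',p)[0];cv2.circle(c,(int((u-328+.5)*11),int((v-233+.5)*11)),2,col,-1)
        u,v=px('scene',p)[0];cv2.circle(c,(int((u-218+.5)*10)+400,int((v-133+.5)*10)),2,col,-1)
c[400:600,0:240]=f(s,165,110,225,160,4)
c[400:600,250:650]=f(s,150,95,270,155,3.34)[:200,:400]
cv2.imwrite('pics/o.png',c)
```

```text
(no output)
```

View pics/o.png

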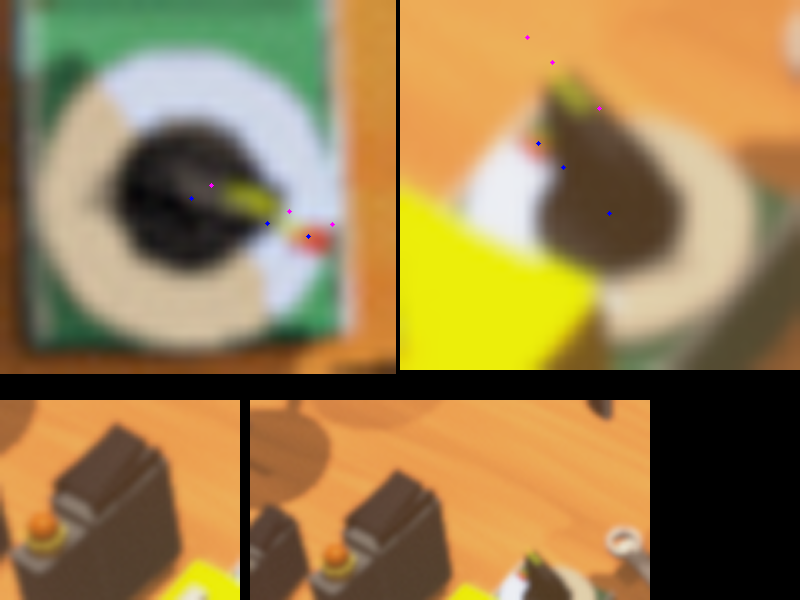

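The pointer lines up with the red mark to within about 2° in both views: strip direction 17–19°, mark 18.9°. No views are left, so I'll triangulate the rocker's ends from known pixels and plan the slide.

Run:
```python
from h import *
def ray(n,u,v):
    a=w(n,u,v,0.);return cam(n)[3],(a-cam(n)[3])/np.linalg.norm(a-cam(n)[3])
def tri(t,s):
    A=np.zeros((3,3));b=np.zeros(3)
    for o,d in(ray('top',*t),ray('scene',*s)):
        M=np.eye(3)-np.outer(d,d);A+=M;b+=M@o
    return np.round(np.linalg.solve(A,b),4)
T=lambda x,y:(318+(x-402)/4.4-.4,185+y/4.4-.4);S=lambda x,y:(165+x/4-.4,110+(y)/4-.4)
for nm,t,s in(('+x+y',(708,190),(88,118)),('+x-y',(762,188),(57,90)),('-x-y',(762,288),(115,28)),('-x+y',(704,290),(152,58)),('lamp',(736,145),(43,125))):
    print(nm,tri(T(*t),S(*s)))
go(.585,-.277,.13,2)
```

```text
+x+y [ 0.5201 -0.4058  0.095 ]
+x-y [ 0.5185 -0.4378  0.1039]
-x-y [ 0.4518 -0.4364  0.1085]
-x+y [ 0.4526 -0.4013  0.0981]
lamp [ 0.5486 -0.4224  0.1045]
t 71.05 pos [ 0.3262 -0.2882  0.1423] th 72.16 j6 -0.58 TURN 70.2 UNITS [ 8.63 -0.07  1.16]
```

Emit:
drive_tool(commands="0 0 0 -0.8 10; 0 0 0 0 10; 0 0 0 0 10; 0 0 0 0 10; 0 0 0 0 10; 0 0 0 0 10; 0 0 0 0 10; 0 0 0 0 0")

```text
time: 72.05
tool_pos: [0.3262, -0.2883, 0.1664]
tool_rot: [-0.0, 1.0, 0.02, 0.0]
contact_force: [-0.3, 0.8, -0.5]
gripper_width: -0.005
```

Emit:
drive_tool(commands="0 1 0 0 0; 0 1 0 0 0; 0 1 0 0 0; 0 1 0 0 0; 0 1 0 0 0; 0 1 0 0 0; 0 1 0 0 0; 0 1 0 0 0")

```text
time: 73.05
tool_pos: [0.567, -0.2792, 0.1661]
tool_rot: [-0.0, 1.0, 0.02, -0.0]
contact_force: [0.0, 0.4, 0.0]
gripper_width: 0.001
```

Emit:
drive_tool(commands="0 1 0 0 0; 0 0.6 0 0 0; 0 0 0 0 0; 0 0 0 0 0; 0 0 0 0 0; 0 0 0 0 0; 0 0 0 0 0; 0 0 0 0 0")

```text
time: 74.05
tool_pos: [0.6139, -0.2775, 0.1665]
tool_rot: [0.0, 1.0, 0.019, 0.0]
contact_force: [-0.3, 0.3, 0.2]
gripper_width: -0.001
```

Run:
```python
from h import *
go(.615,-.276,.118,2.3)
```

```text
t 74.05 pos [ 0.6139 -0.2775  0.1665] th 2.14 j6 1.0 TURN -0.2 UNITS [ 0.04 -0.05  2.37]
```

Emit:
drive_tool(commands="0 0.04 -0.05 0.9 0; 0 0 0 0.9 0; 0 0 0 0.55 0; 0 0 0 0 0; 0 -0.4 0 0 0; 0 -0.4 0 0 0; 0 -0.4 0 0 0; 0 -0.4 0 0 0")

```text
time: 75.05
tool_pos: [0.5669, -0.2781, 0.0971]
tool_rot: [0.001, 1.0, 0.019, 0.001]
contact_force: [1.8, -0.5, 2.0]
gripper_width: 0.004
```

Emit:
drive_tool(commands="0 -0.4 0 0 0; 0 -0.4 0 0 0; 0 -0.4 0 0 0; 0 -0.4 0 0 0; 0 -0.3 0 0 0; 0 0 0 0 0; 0 0 0 0 0; 0 0 0 0 0")

```text
time: 76.05
tool_pos: [0.5101, -0.2797, 0.0955]
tool_rot: [-0.0, 1.0, 0.019, -0.0]
contact_force: [-0.3, 0.2, 0.2]
gripper_width: 0.0
```

Emit:
drive_tool(commands="0 -0.1 0 0 0; 0 0 0 0 0; 0 -0.1 0 0 0; 0 0 0 0 0; 0 0 0 0 0; 0 0 0 0 0; 0 0 0 0 0; 0 0 0 0 0")

```text
time: 77.05
tool_pos: [0.5049, -0.28, 0.0959]
tool_rot: [0.0, 1.0, 0.019, 0.001]
contact_force: [4.9, 0.1, -3.1]
gripper_width: 0.003
```

Emit:
drive_tool(commands="0 -0.1 0 0 0; 0 0 0 0 0; 0 0 0 0 0; 0 -0.1 0 0 0; 0 0 0 0 0; 0 0 0 0 0; 0 0 0 0 0; 0 0 0 0 0")

```text
time: 78.05
tool_pos: [0.5051, -0.28, 0.0963]
tool_rot: [0.001, 1.0, 0.019, 0.009]
contact_force: [27.6, -0.6, -14.8]
gripper_width: -0.002
```

Emit:
drive_tool(commands="0 -0.1 0 0 0; 0 0 0 0 0; 0 0 0 0 0; 0 0 0 0 0; 0 0 0 0 0; 0 0 0 0 0; 0 0 0 0 0; 0 0 0 0 0")

```text
time: 79.05
tool_pos: [0.5051, -0.2801, 0.0965]
tool_rot: [0.001, 1.0, 0.019, 0.012]
contact_force: [38.1, -0.0, -20.3]
gripper_width: 0.003
```

Emit:
drive_tool(commands="0 0.4 0 0 0; 0 0.5 0 0 0; 0 0 0 -1 0; 0 0 0 -0.9 0; 0 0 0 0 0; 0 0 0 0 0; 0 0 0 0 0; 0 0 0 0 0")

```text
time: 80.05
tool_pos: [0.5216, -0.279, 0.1516]
tool_rot: [-0.001, 1.0, 0.019, -0.001]
contact_force: [-0.5, -0.4, 0.2]
gripper_width: -0.002
```

Run:
```python
from h import *
go(.4627,-.419,.145)
snap('scene','p0')
# fin position check: cover colour extent
s=cv2.imread('pics/raw_p0.png');h=cv2.cvtColor(s,cv2.COLOR_BGR2HSV)
M=cv2.inRange(h,(26,200,150),(34,255,255));M[:,:180]=0;M[:,275:]=0;M[:110]=0;M[230:]=0
v,u=np.nonzero(M);print('cover px centroid',u.mean(),v.mean(),len(u))
for x in(.547,.452):print(x,px('scene',[x,-.2785 if x>.5 else -.2824,.102]))
h0=cv2.cvtColor(cv2.imread('pics/raw_scene0.png'),cv2.COLOR_BGR2HSV);M=cv2.inRange(h0,(26,200,150),(34,255,255));M[:,:180]=0;M[:,275:]=0;M[:110]=0;M[230:]=0
v,u=np.nonzero(M);print('start',u.mean(),v.mean(),len(u))
print('lamp patch',s[int(px('scene',[.5486,-.4224,.105])[0][1])-3:,int(px('scene',[.5486,-.4224,.105])[0][0])-3:][:6,:6].mean((0,1)))
```

```text
t 80.05 pos [ 0.5216 -0.279   0.1516] th 2.14 j6 0.92 TURN -0.0 UNITS [-2.14  4.59  0.97]
cover px centroid 239.30975609756098 142.2951219512195 410
0.547 [[217.85662386 163.23337814]]
0.452 [[237.75170898 140.24488189]]
start 219.7178947368421 165.48631578947368 475
lamp patch [ 54.13888889 135.16666667 220.94444444]
```

The cover moved (19.6, −23.2) px against (19.9, −23.0) predicted for 95 mm, so it is fully home. Now the rocker, −x end first.

Emit:
drive_tool(commands="0 0 0.9 0 0; 0 -0.5 0.9 0 0; 0 -0.5 0.9 0 0; 0 -0.5 0.9 0 0; 0 -0.5 0.9 0 0; 0 -0.14 0.09 0 0; 0 0 0 0.5 0; 0 0 0 0.5 0")

```text
time: 81.1
tool_pos: [0.4633, -0.4187, 0.1214]
tool_rot: [-0.0, 1.0, 0.019, -0.0]
contact_force: [-0.4, 1.2, -0.3]
gripper_width: 0.002
```

Emit:
drive_tool(commands="0 0 0 0.3 0; 0 0 0 0.2 0; 0 0 0 0.1 0; 0 0 0 0 0; 0 0 0 0 0; 0 0 0 0 0; 0 0 0 0 0; 0 0 0 0 0")

```text
time: 82.1
tool_pos: [0.4633, -0.4195, 0.105]
tool_rot: [0.0, 1.0, 0.019, 0.0]
contact_force: [0.4, -0.4, -0.3]
gripper_width: -0.004
```

Emit:
drive_tool(commands="0 0 0 0.1 0; 0 0 0 0 0; 0 0 0 0 0; 0 0 0 0.1 0; 0 0 0 0 0; 0 0 0 0 0; 0 0 0 0 0; 0 0 0 0 0")

```text
time: 83.1
tool_pos: [0.4632, -0.4196, 0.099]
tool_rot: [0.0, 1.0, 0.019, 0.0]
contact_force: [-1.0, 0.1, 2.6]
gripper_width: 0.0
```

```bash
python3 -c "
from h import *
go(.4627,-.419,.112)"
```

```text
t 83.1 pos [ 0.4632 -0.4196  0.099 ] th 2.14 j6 0.68 TURN -0.0 UNITS [-0.02 -0.02  0.32]
```

Emit:
drive_tool(commands="0 0 0 0.1 0; 0 0 0 0 0; 0 0 0 0.1 0; 0 0 0 0 0; 0 0 0 0.1 0; 0 0 0 0 0; 0 0 0 0 0; 0 0 0 0 0")

```text
time: 84.1
tool_pos: [0.4626, -0.4196, 0.0906]
tool_rot: [-0.0, 1.0, 0.019, -0.001]
contact_force: [-7.0, 1.1, 7.5]
gripper_width: 0.004
```

Emit:
drive_tool(commands="0 0 0 0.1 0; 0 0 0 0 0; 0 0 0 0 0; 0 0 0 0.05 0; 0 0 0 0 0; 0 0 0 0 0; 0 0 0 0 0; 0 0 0 0 0")

```text
time: 85.1
tool_pos: [0.4628, -0.4198, 0.0902]
tool_rot: [0.0, 1.0, 0.019, -0.001]
contact_force: [-13.4, 7.2, 24.0]
gripper_width: -0.006
```

Emit:
drive_tool(commands="0 0 0 0.05 0; 0 0 0 0 0; 0 0 0 -0.5 0; 0 0 0 -1 0; 0 0 0 -1 0; 0 0 0 -1 0; 0 0 0 0 0; 0 0 0 0 0")

```text
time: 86.1
tool_pos: [0.463, -0.4187, 0.1871]
tool_rot: [-0.001, 1.0, 0.019, -0.0]
contact_force: [0.7, 0.7, -0.5]
gripper_width: 0.003
```

Run:
```python
from h import *
snap('scene','q0')
a=cv2.imread('pics/raw_p0.png').astype(int);b=cv2.imread('pics/raw_q0.png').astype(int);z=cv2.imread('pics/raw_scene0.png').astype(int)
u,v=px('scene',[.5486,-.4224,.105])[0].round().astype(int);u=int(u);v=int(v)
for i in(z,a,b):print(i[v-4:v+5,u-4:u+5].max((0,1)),i[v-3:v+4,u-3:u+4].mean((0,1)).round())
track('scene','n0',[.535,-.026,.055],'q0',16,10);track('scene','n0',[.535,.038,.055],'q0',16,10);track('scene','n0',[.535,.1,.055],'q0',16,10)
track('scene','scene0',[.681,-.086,.055],'q0',14,15)
d=manip.state();print(d['time'],d['tool_pos'],d['contact_force'])
```

```text
[ 83 155 230] [ 45. 111. 181.]
[ 90 167 238] [ 48. 118. 193.]
[ 83 163 236] [ 43. 108. 185.]
q0 [0.535, -0.026, 0.055] shift 0 0 0.8
q0 [0.535, 0.038, 0.055] shift 0 0 1.0
q0 [0.535, 0.1, 0.055] shift 0 0 1.0
q0 [0.681, -0.086, 0.055] shift 0 0 1.0
86.15 [ 0.46271507 -0.41846632  0.18653291] [-0.16344212 -0.37627187  0.27016571]
```

Emit:
drive_tool(commands="0 0 -1 0 0; 0 0 -1 0 0; 0 0 -1 0 0; 0 -0.5 -1 0 0; 0 -0.5 -1 0 0; 0 0 -1 0 0; 0 0 -1 0 0; 0 0 0 0 0")

```text
time: 87.15
tool_pos: [0.4247, -0.2089, 0.187]
tool_rot: [-0.001, 1.0, 0.02, -0.001]
contact_force: [0.3, -1.6, -0.6]
gripper_width: 0.001
```

Run:
```python
from h import *
snap('scene','r0');snap('top','r1')
print(manip.state()['tool_pos'])
for n,f0,f1,box in(('scene','scene0','r0',(160,110,222,175)),('top','top0','r1',(375,205,405,258))):
    a=cv2.imread('pics/raw_%s.png'%f0).astype(int);b=cv2.imread('pics/raw_%s.png'%f1).astype(int)
    x0,y0,x1,y1=box;d=(b-a)[y0:y1,x0:x1].sum(2);u,v=px(n,[.5486,-.4224,.105])[0];print(n,box,'lamp',u-x0,v-y0)
    print('\n'.join(' '.join('%4d'%q for q in r) for r in d[::3,::3]))
```

```text
[ 0.42502439 -0.21058065  0.18772452]
scene (160, 110, 222, 175) lamp 15.509409029974648 30.759808533213345
  19   20   22   23   20   23   21   24   20   21   17   21   22   24   20   17   17   20   20   22   22
  20   24   19   20   20   21   20   21   22   23   22   23   21   21   18   20   20   25   19   20   23
  21   19   19   21   25   21   23   20   22   21   29   86   56   27   22   22   20   20   22   21   18
  21   23   16   25   20   21   21   23   22   23   43    3   88  164   40   21   21   21   21   20   22
  21   20   23   23   25   20   21   21   22   19    6    2   -2   41   33   26   21   17   22   21   20
  21   17   24   20   21   17   19   -1    2    9   -2    0   16    5   10   19   23   19   18   21   21
  23   23   23   20   23   19   21  -15    0   -2    1   -7   14   14   19   17   24   23   18   20   22
  18   21   19   19   22   24   20   32    8  -16  -13    9   11   19   14   15   26   20   25   24   22
  12   18   23   20   22   26   22    5   17   34   17   11   19   11   15   12   21   22   22   21   21
  11   14   22   21   23   20   14   16    7   
[... 1583 characters left out ...]

  24   15   15  -10   29   17   15   16   30   20
  25   30    2    9   15   24   19   16   27   22
  21   21    8  -14   22   24   13   17   20   24
  29    9   21   13   14   12   19   19   21   14
  23   10   13   39   11  -11   12   15   26   32
  20   12   16    6    1  108  150  150   91   23
  18   14    0    6   15  138  149  143   76   26
  25   12  -27   -3   -4  146  143  128   56   23
  24   14    3    4   11  161  129  143    3   23
   9   12    1    4    7  140  142  120    6   16
  23    5    7   10   -7  152  126  113   16   18
  28    1    0   17   17    3   19   34   16   17
  25   24   12   -4    8    9   18   19   26   22
  14   21   23   19   17   22   24   22   25   18
```

Run:
```python
from h import *
for y in(-.026,.038,.1): track('scene','n0',[.535,y,.055],'r0',12,10)
track('scene','scene0',[.681,-.086,.055],'r0',14,15)
print(manip.job_done())
```

```text
r0 [0.535, -0.026, 0.055] shift 0 0 0.86
r0 [0.535, 0.038, 0.055] shift 0 0 1.0
r0 [0.535, 0.1, 0.055] shift 0 0 1.0
r0 [0.681, -0.086, 0.055] shift 0 0 1.0
the job is handed in; nothing more can be done
None
```

The job was done in the order asked and handed in at about 87 s. I could not confirm the lamp itself, because its pixels looked the same before and after the press.

- **Rivet sets:** Three were present. I tipped each one over on the board and picked it up lying down. They now lie in three separate cradles, resting in both saddles with their collars outside. At the end none had moved since I viewed them, though one match was weaker (0.86, probably arm shadow).
- **Knob:** Turned until the pointer was at the red mark. The top camera shows them agreeing to about 2°. The scene camera put the mark 3–5° off, with the mark partly hidden, so I went by the top camera.
- **Lock cover:** Pushed against its stop. The image shift matches the full 95 mm travel, to within half a pixel.
- **Rocker:** The raised end on the larger post was pressed about 9–10 mm down to a hard stop (24 N). The top camera shows the whole rocker changed in brightness after release, so it stayed over.
- **Rivet cup:** It did not move. The arm finished clear of everything.

The reported tool height was 22.5 mm too low. It cost one late tip-over and two empty grasps before I found it by touching the table, and I corrected every move after that. All 16 picture views were used, so the checks after turning the knob are from image numbers only.

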